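# Twist a snug tube sleeve home in a fixed-angle centrifuge rotor

## Robot

A 6-joint arm with a two-finger parallel gripper is mounted at the origin on the work surface. World frame = base frame: x ahead of the robot, y to its left, z up, the work surface at z = 0. Lengths are in m, angles in rad, forces in N, time in s.
With the tool pointing down it reaches from about 0.15 to 0.775 m from the base axis. Payload 6.1 kg.
Tool frame: the origin (TCP) lies between the finger pads; the fingertips stand 11 mm ahead of it and the grasp point (between the pads) lies 8 mm behind it; z points along the fingers, y is the line along which they close (so a half turn about z gives the same grasp; the last joint's range is limited). The gripper opens to 85 mm and grips with 20 to 120 N. Pads are 22 mm wide; open, the fingers measure 114 mm over their backs; the gripper's body (76 mm by 85 mm) begins 54 mm behind the grasp point. The pads swing forward as they close: fully open they stand 13 mm farther back than shut.
Start: joints at [-1.283, 0.126, -0.04, 1.405, 0, 1.571], TCP at [0.149, -0.503, 0.242] pointing down, gripper open.
Joint ranges: [-2.72, 2.72], [-0.95, 1.95], [-1.27, 1.35], [-1.78, 2.02], [-1.46, 1.47], [-3.14, 3.14]. Speed limits (rad/s): [2.39, 2.39, 3.01, 3.14, 3.14, 3.14].

## Interface

Orientations are given as [roll, pitch, yaw] about the fixed x, y, z axes, in that order (R = Rz(yaw) Ry(pitch) Rx(roll)).
In Python, from rig import * gives the robot as it stands. The module is installed in compiled form; this text tells all that it offers.
- The arm moves only by the tool step_arm, never from a script. Its arguments are lists of equal length, an entry for each row: "translation": the shift along the tool's x, y, z in mm, a list of three; "turn": the turn about the tool's z in degrees; "fingers": the opening, from 0 (shut) to 1 (fully open). A call has exactly 8 rows; each row shifts and turns the commanded pose from where the row before left it, along the tool's axes as they then stand; what a row does not reach is not made up. A row lasts 1/10 s, in which the tool goes at most 50 mm and 8.59 degrees, less where a joint would pass 70% of its speed; a pose out of reach is approached as far as the arm can. A call is refused whole if a number of a shift passes 50 or a number of a turn 8.59, either way. A call with a gripper value outside its range is refused whole. The fingers move at their own pace and stop on an object; the grip force is fixed at half the most. Time passes only in rows, so rows that do not move let the fingers close, or fill a call up. It gives the time, the measured TCP pose, the force, the opening and the grip force at its end, in the units of the state.
- read_state(): the state, without advancing time (a new reading comes with each control period).
- grab_frame(name): name is "scene" or "top" or "wrist"; returns the picture (384x512x3 uint8, red, green, blue); there is no depth.
- get_calibration(name): a dict with "K" (3x3 intrinsics, pixels), "rvec" (rotation vector, rad) and "tvec" (3), from world to camera coordinates, as OpenCV has them. Camera axes: x right, y down, z forward; pixel columns grow to the right and rows downward; lengths in m; the calibration is good to about 2 mm. A picture is of the moment at which its call begins: read the wrist's pose just before it. get_calibration takes no time and is no camera call; for the wrist camera it gives the pose at the moment of the call.
- job_done(): hands the job in; it is judged then, once.
Trained networks look in the newest picture that a camera, given by its name, has taken for a name from the list of things; names that differ only in an ending like _2 or _b are one class to them, and where a whole thing is asked for, a point or a joint stands for the part that bears it (a point fixed in the world has none). Each returns a list of dicts, best first, with "p" (0 to 1); they miss things now and then, are a little off and sometimes report something else, mostly with a low value. They report only what shows in the picture. A call takes as long as a camera call.
- search_frame(query, camera): "location" ([x, y, z] in m, in the coordinates of the camera as it stood for that picture, good to about 4 mm: the middle of the surface that is visible of it).
- outline_of(query, camera): "region" (384x512 bool, what is visible of it).
- tip_of(query, camera): "location" ([x, y, z] in m, in the coordinates of the camera as it stood for that picture, good to about 4 mm: a listed point, or the origin of a listed thing).
The state is a dict: "clock": time; "joints": joint angles; "qd": joint speeds; "effort": joint torques, N m; "eef_pos": TCP position; "tool_rot": TCP orientation; "force": force on the tool from outside, world axes, zero at the start; "ft_torque": the same for the moment, N m; "finger_gap": finger opening in m; "grasp_force": force on a finger pad.
Only numpy, scipy, OpenCV 4.12 (cv2) and the standard library are available. Lean on these libraries where they do the work, as an engineer would, in place of code of your own. Each camera call takes 0.05 s, during which the arm holds its last target. There are 200 camera calls.

## Task

The rotor on its bench stand has one tube sleeve fitted; balance it by fitting the matching wide sleeve from the bench into the bore straight across from that one. A rubber ring in the bore grips the last stretch and would be dragged out of its groove by a straight push, so work the sleeve down with good twists to and fro as you press until its collar sits fully home, and leave its tab pointing straight out at the rim, like the fitted one. Leave the other things on the bench where they are.

Things in the scene. Friction and masses are not known exactly. Their poses are not given: they have to be found in the camera images.
- sleeve: The loose sleeve to fit: steel tube adapter, 270 g, upright on the bench. Origin: centre of its underside; z up its axis; x towards its tab. Body tapers from 24 mm diameter at the foot to 29.6 mm at 38 mm height and 33 mm from 54 to 65 mm; collar 42 mm diameter from 65 to 70 mm; above it a straight round head to grip, 30 mm diameter, 70 to 112 mm high, open at the top.
- tab (a point): Outer end of the sleeve's tab, a flat 10 mm wide lug on the collar (66.5 to 70 mm above the foot) that reaches 33 mm from the axis. This point lies 31 mm from the axis and 68 mm above the foot.
- collar (a point): Centre of the underside of the sleeve's collar, 65 mm above the foot; it meets the centre of the bore's mouth when the sleeve is home.
- rotor: Fixed-angle rotor on a low black stand, fixed to the bench: aluminium drum 242 mm across, 121 mm high, with a dished top and hub nut (91 mm up). Origin on the bench under its centre, z up, x towards the bore to fill. Six bores, one every 60 degrees, lean 30 degrees with their tops inwards; mouths are flat dark rings 48 mm across, centres 62 mm from the axis and 105 mm up.
- fitted (a point): Centre of the mouth of the bore that already holds a sleeve like the loose one, fixed, its head 47 mm proud of the mouth and its tab pointing out at the black tick on the rim. The bore to fill is straight across. Of the other four, the two at 60 and 240 degrees anticlockwise from the bore to fill hold grey caps 9 mm proud; the other two stay empty.
- bore: The empty bore to fill. Origin: centre of its mouth; z out of the bore along its axis (up and towards the rotor's centre, 30 degrees off vertical); x outwards and up to the tick on the rim, the way the tab must point. 35 mm diameter, 74 mm deep. Home: the sleeve's underside 65 mm below the mouth along -z, its collar on the mouth ring.
- grip_ring (a joint): How far (m, 0 at rest) the rubber grip ring of that bore has been dragged down out of its groove; sprung, 10 N/mm. Its nine nubs stand 6 mm below the mouth with 29.4 mm between them: the sleeve goes in freely for 43 mm, then is gripped ever harder until home. Pushed straight it drags the ring past 2.6 mm well before home; twisted to and fro (1.3 rad per 4 mm of travel) under 1.6 mm. Past 2.5 mm it is spoilt.
- slim_sleeve: Bystander: a slimmer, shorter steel sleeve of the same make (head 21 mm diameter, 88 mm high, collar 31 mm), which belongs to another rotor. Origin under its foot.
- bottle: Bystander: amber glass bottle, 54 mm diameter, 115 mm high. Origin under its centre.
- tube_block: Bystander: blue tube block 62 x 62 x 58 mm with a thin upright black grip (10 x 4 mm) in its middle, to 138 mm height. Origin under its centre.
- t_key: Bystander: T-handle key lying on the bench, 90 mm handle 18 mm thick with a 136 mm shank along its x. Origin under the handle's middle.
- tube_rack: White rack 90 x 210 x 55 mm (x, y, z) fixed to the bench, with orange-capped tubes up to 117 mm. Origin under its centre.
- vortex_mixer: Blue vortex mixer 150 x 120 mm, 114 mm high, fixed to the bench on the robot's right. Origin under its centre.

How it is judged:
By the outcome, as a careful person would: the job done as asked, in the order asked, and still so for the second after the job is handed in, with the robot touching nothing.
It also fails if it takes over 58 s, if anything falls off the work surface, if the arm or the gripper's body presses on something with over 40 N, if the wrist force passes 120 N, or if a joint passes its speed limit or range.

## Working session

There is one attempt and no reset: what is moved stays moved. The work goes in short steps, Python scripts to look and compute and a tool call to move; the robot and the scene stay as the last step left them, time stands still between calls to the robot, and variables do not carry over. Pictures are saved under pics/ and viewed, at most 10 in all, crops included, and the job is handed in when it is done.

Besides the shell and the picture viewer there is one more tool, called after "Call:" by a JSON object that holds its "op" and its "data". step_arm: Moves the arm, as the interface text tells. Its arguments: {"type":"object","properties":{"translation":{"type":"array"},"turn":{"type":"array"},"fingers":{"type":"array"}},"required":["translation","turn","fingers"]}

```bash
mkdir -p pics; cat > h.py <<'E'
from rig import *
import numpy as np, cv2
from scipy.spatial.transform import Rotation as R
def w(cam,loc,cal=None):
    c=cal or get_calibration(cam)
    M=cv2.Rodrigues(np.array(c["rvec"],float))[0]
    return M.T@(np.array(loc)-np.array(c["tvec"]).ravel())
def find(f,q,cam):
    try: return [(np.round(w(cam,d["location"]),4).tolist(),round(d["p"],2)) for d in f(q,cam)[:3]]
    except Exception as e: return repr(e)
E
python3 - <<'E'
from h import *
print(read_state())
ims=[]
for c in ("scene","top"):
    im=grab_frame(c); ims.append(im)
    for q in ("sleeve","tab","collar","rotor","fitted","bore","slim_sleeve"): print(c,q,find(tip_of,q,c))
    for q in ("bottle","tube_block","t_key","tube_rack","vortex_mixer"):
        if c=="top": print(c,q,find(tip_of,q,c))
    cv2.imwrite(f"pics/{c}0.png",cv2.resize(im[:,:,::-1],(800,600)))
E
```

```text
{'clock': 0.0, 'joints': array([-1.28301648e+00,  1.26393480e-01, -4.06279064e-02,  1.40539657e+00,
        1.18716992e-05,  1.57079183e+00]), 'qd': array([-0.00185961,  0.00120991,  0.0009205 , -0.00066525, -0.00052314,
       -0.00111468]), 'effort': array([-6.92035846e-04, -4.35916328e+01,  3.52923024e+01,  1.74389058e-02,
        9.53186645e-05, -1.49018973e-05]), 'eef_pos': array([ 0.14889838, -0.50302906,  0.24151228]), 'tool_rot': array([-3.13997103e+00, -1.18789743e-05,  2.87784328e-01]), 'force': array([ 0.04277283, -0.13312242, -0.29950858]), 'ft_torque': array([-0.00315721, -0.02318561, -0.04244552]), 'grasp_force': 0.0, 'finger_gap': 0.08528173631161724}
scene sleeve [([0.4475, 0.1771, 0.003], 0.85)]
scene tab [([0.4489, 0.2074, 0.0696], 0.58)]
scene collar [([0.4467, 0.1775, 0.0667], 0.68)]
scene rotor [([0.5297, -0.1458, 0.0026], 0.89), ([0.6422, -0.4264, 0.0002], 0.5)]
scene fitted [([0.4727, -0.1659, 0.1067], 0.75)]
scene bore [([0.5854, -0.1175, 0.1066], 0.48)]
scene slim_sleeve [([0.4715, 0.319, 0.0012], 0.65)]
top sleeve [([0.4431, 0.1766, -0.0022], 0.8)]
top tab [([0.4513, 0.209, 0.0633], 0.82), ([0.4697, -0.1726, 0.106], 0.33)]
top collar [([0.4448, 0.177, 0.0654], 0.6), ([0.455, 0.211, 0.0648], 0.53)]
top rotor [([0.528, -0.1366, 0.0014], 0.77)]
top fitted []
top bore [([0.5824, -0.1132, 0.1026], 0.37)]
top slim_sleeve [([0.4733, 0.3203, 0.0018], 0.56)]
top bottle [([0.5441, 0.2139, 0.002], 0.63)]
top tube_block [([0.5824, 0.3609, -0.0018], 0.78), ([0.5304, -0.1361, 0.0027], 0.59)]
top t_key [([0.4248, -0.3288, -0.0003], 0.65), ([0.5434, 0.2179, 0.0011], 0.65), ([0.5797, 0.3595, -0.0016], 0.32)]
top tube_rack [([0.7229, 0.234, -0.0017], 0.73)]
top vortex_mixer [([0.6451, -0.4252, -0.0002], 0.87)]
```

View pics/scene0.png

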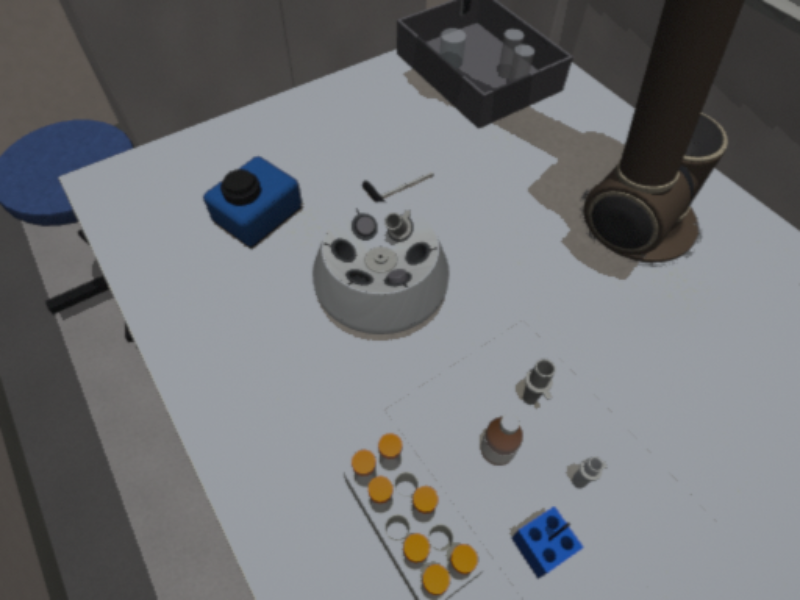

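View pics/top0.png

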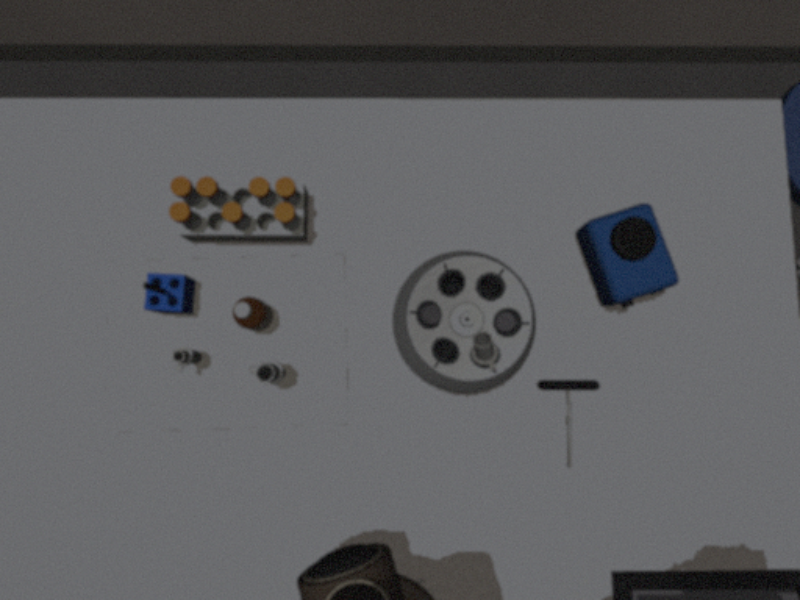

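The scene shows the wide sleeve at about (540,378), the slim sleeve at (590,470), and the rotor at (380,270) with the fitted head at (398,222). The top view puts the hub at (466,319), the fitted head at (483,350) and the bore to fill at (452,282). Network positions agree with these, so I'm moving above the sleeve.

Call:
{"op": "step_arm", "data": {"translation": [[32,-38,0],[32,-38,0],[32,-38,0],[32,-38,0],[32,-38,0],[32,-38,0],[32,-38,0],[32,-38,0]], "turn": [0,0,0,0,0,0,0,0], "fingers": [1,1,1,1,1,1,1,1]}}

```text
clock: 1.85
eef_pos: [0.3084, -0.1374, 0.2426]
tool_rot: [3.141, -0.001, 0.287]
force: [1.0, -1.3, 0.0]
finger_gap: 0.0855
grasp_force: 0.0
```

Call:
{"op": "step_arm", "data": {"translation": [[32,-38,0],[32,-38,0],[32,-38,0],[32,-38,0],[32,-38,0],[30,-36,0],[31,-36,0],[0,0,0]], "turn": [0,0,0,0,0,0,0,-8], "fingers": [1,1,1,1,1,1,1,1]}}

```text
clock: 2.65
eef_pos: [0.4546, 0.1565, 0.2413]
tool_rot: [-3.124, -0.002, 0.464]
force: [-0.2, -0.6, 0.1]
finger_gap: 0.086
grasp_force: 0.0
```

Call:
{"op": "step_arm", "data": {"translation": [[0,0,0],[0,0,0],[0,0,0],[0,0,0],[0,0,0],[0,0,0],[0,0,0],[0,0,0]], "turn": [-8,-8,-8,-8,-8,-8,-8,0], "fingers": [1,1,1,1,1,1,1,1]}}

```text
clock: 3.45
eef_pos: [0.4525, 0.1534, 0.2424]
tool_rot: [-3.134, -0.016, 1.435]
force: [-0.1, -1.0, 0.1]
finger_gap: 0.0852
grasp_force: 0.0
```

```bash
python3 - <<'E'
from h import *
s=read_state(); print(s["joints"],s["eef_pos"],s["tool_rot"])
im=grab_frame("wrist"); cv2.imwrite("pics/w1.png",im[:,:,::-1])
for k in range(2):
    for q in ("sleeve","tab","collar"): print(q,find(tip_of,q,"wrist"))
    if k==0: grab_frame("wrist")
E
```

```text
[ 0.3165321   0.03660575 -0.13700087  1.39731848  0.01740079  2.02325737] [0.45248365 0.15341785 0.24241634] [-3.13386893 -0.01559336  1.43480604]
sleeve [([0.4427, 0.1753, 0.0007], 0.85)]
tab [([0.4513, 0.2095, 0.0634], 0.56)]
collar []
sleeve [([0.4448, 0.1755, 0.0019], 0.89)]
tab [([0.4513, 0.2068, 0.0643], 0.59)]
collar [([0.4407, 0.1775, 0.0673], 0.71)]
```

View pics/w1.png

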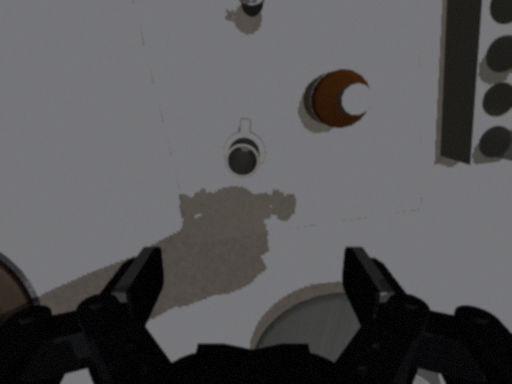

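The wrist view shows the sleeve head at (242,158) with its tab up at (245,122), and the fingers clear below. The small tilt that has crept in (about 1°) matters, and the bore leans 30°. The interface only describes a turn about tool z, so I'll check whether a row's turn can also hold three numbers; at worst the call is refused.

Call:
{"op": "step_arm", "data": {"translation": [[0,0,0],[0,0,0],[0,0,0],[0,0,0],[0,0,0],[0,0,0],[0,0,0],[0,0,0]], "turn": [[0,1,0],[0,0,0],[0,0,0],[0,0,0],[0,0,0],[0,0,0],[0,0,0],[0,0,0]], "fingers": [1,1,1,1,1,1,1,1]}}

```text
invalid input at $.turn[0]: expected a number
```

Refused, so only z turns exist. But rows beyond reach are "approached as far as the arm can" and "not made up", so the 30° lean can be gained by reaching outward past the arm's limit. The sleeve sits at azimuth 21.6°, the same as the lean. I'll grasp first.

Call:
{"op": "step_arm", "data": {"translation": [[10,-5,0],[9,-5,0],[0,0,20],[0,0,20],[0,0,20],[0,0,0],[0,0,0],[0,0,0]], "turn": [0,0,0,0,0,0,0,0], "fingers": [1,1,1,1,1,1,1,1]}}

```text
clock: 4.65
eef_pos: [0.4453, 0.1751, 0.184]
tool_rot: [-3.135, -0.016, 1.435]
force: [-0.4, -0.0, 0.1]
finger_gap: 0.0855
grasp_force: 0.0
```

```bash
python3 - <<'E'
from h import *
s=read_state(); print(s["joints"],s["eef_pos"],s["tool_rot"])
for k in range(3):
    grab_frame("wrist")
    for q in ("sleeve","tab","collar"): print(q,find(tip_of,q,"wrist"))
E
```

```text
[ 0.36432922  0.04280846 -0.25830886  1.26741482  0.01743515  2.07104627] [0.44526052 0.17511015 0.18399227] [-3.13521627 -0.01638462  1.4348431 ]
sleeve [([0.4428, 0.1764, -0.0011], 0.55)]
tab [([0.4518, 0.2059, 0.0652], 0.91)]
collar [([0.4721, 0.3221, 0.0013], 0.62), ([0.4426, 0.1768, 0.0656], 0.58)]
sleeve [([0.4429, 0.1787, 0.0013], 0.69)]
tab [([0.451, 0.2083, 0.0621], 0.78)]
collar [([0.444, 0.176, 0.0698], 0.73)]
sleeve [([0.4439, 0.1787, 0.0013], 0.65)]
tab [([0.4527, 0.2093, 0.0669], 0.97)]
collar [([0.4433, 0.1763, 0.0707], 0.78)]
```

Call:
{"op": "step_arm", "data": {"translation": [[0,-1,20],[0,0,25],[0,0,25],[0,0,24],[0,0,0],[0,0,0],[0,0,0],[0,0,0]], "turn": [0,0,0,0,0,0,0,0], "fingers": [1,1,1,1,1,0,0,0]}}

```text
clock: 6.05
eef_pos: [0.4442, 0.1766, 0.0902]
tool_rot: [-3.136, -0.017, 1.434]
force: [0.2, -0.2, -1.1]
finger_gap: 0.0441
grasp_force: 0.0
```

Call:
{"op": "step_arm", "data": {"translation": [[0,0,0],[0,0,0],[0,0,-10],[0,0,-25],[0,0,-35],[0,0,-45],[0,0,-45],[0,0,-45]], "turn": [0,0,0,0,0,0,0,0], "fingers": [0,0,0,0,0,0,0,0]}}

```text
clock: 6.85
eef_pos: [0.4436, 0.1726, 0.2956]
tool_rot: [-3.133, -0.015, 1.434]
force: [1.6, 0.3, -2.5]
finger_gap: 0.0286
grasp_force: 59.6
```

```bash
python3 - <<'E'
from h import *
s=read_state(); print(s["joints"],s["eef_pos"],s["tool_rot"])
im=grab_frame("wrist"); cv2.imwrite("pics/w2.png",im[:,:,::-1])
Rt=R.from_euler("xyz",s["tool_rot"])
for q in ("sleeve","tab","collar"):
  for l,p in find(tip_of,q,"wrist"): print(q,p,Rt.inv().apply(np.array(l)-s["eef_pos"]).round(4))
E
```

```text
[ 0.36052121  0.03951562 -0.01776708  1.51409447  0.01749558  2.06759072] [0.44359575 0.17255391 0.2955551 ] [-3.13274276 -0.01510358  1.43445123]
sleeve 0.57 [0.0017 0.0024 0.0849]
tab 0.93 [0.0333 0.0013 0.0257]
collar 0.63 [0.0013 0.0002 0.0246]
collar 0.4 [0.0339 0.0062 0.0252]
```

View pics/w2.png

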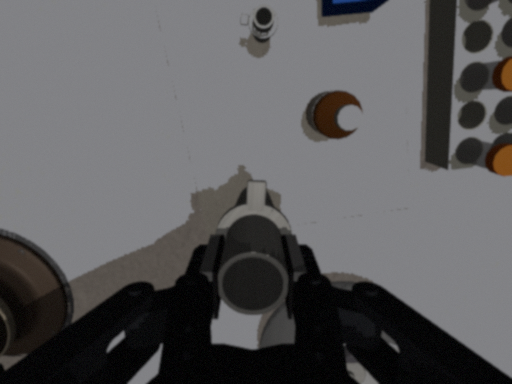

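The sleeve is held squarely: tab at (257,185), in line with tool x, collar ring at about (253,215). Next I raise to the j4 limit to gain the lean.

Call:
{"op": "step_arm", "data": {"translation": [[0,0,-45],[0,0,-45],[0,0,-45],[0,0,-40],[0,0,-30],[0,0,-20],[0,0,-20],[0,0,0]], "turn": [0,0,0,0,0,0,0,0], "fingers": [0,0,0,0,0,0,0,0]}}

```text
clock: 7.85
eef_pos: [0.44, 0.1671, 0.5123]
tool_rot: [3.125, -0.029, 1.434]
force: [-0.0, 0.7, -2.2]
finger_gap: 0.0289
grasp_force: 61.0
```

```bash
cat >> h.py <<'E'
def st():
    s=read_state(); Rt=R.from_euler("xyz",s["tool_rot"]); z=Rt.as_matrix()[:,2]
    print("t",s["clock"],"q",s["joints"].round(3),"p",s["eef_pos"].round(4),"tilt",np.degrees(np.arccos(-z[2])).round(2),"az",np.degrees(np.arctan2(z[1],z[0])).round(1),"F",s["force"].round(1),"g",round(s["finger_gap"],4))
    return s,Rt
E
python3 -c "
from h import *
st()"
```

```text
t 7.85 q [0.352 0.179 0.656 2.021 0.017 2.06 ] p [0.44   0.1671 0.5123] tilt 1.89 az 52.3 F [-0.   0.7 -2.2] g 0.0289
```

Call:
{"op": "step_arm", "data": {"translation": [[0,0,-50],[0,0,-50],[0,0,-50],[0,0,-50],[0,0,0],[0,0,0],[0,0,0],[0,0,0]], "turn": [0,0,0,0,0,0,0,0], "fingers": [0,0,0,0,0,0,0,0]}}

```text
clock: 8.65
eef_pos: [0.4119, 0.1551, 0.5761]
tool_rot: [2.994, -0.098, 1.44]
force: [0.4, 0.2, -2.8]
finger_gap: 0.0285
grasp_force: 61.0
```

```bash
python3 -c "
from h import *
st()"
```

```text
t 8.65 q [0.348 0.085 0.711 2.02  0.018 2.059] p [0.4119 0.1551 0.5761] tilt 10.17 az 25.9 F [ 0.4  0.2 -2.8] g 0.0285
```

Call:
{"op": "step_arm", "data": {"translation": [[0,0,-50],[0,0,-50],[0,0,-50],[0,0,-50],[0,0,-50],[0,0,-50],[0,0,-50],[0,0,0]], "turn": [0,0,0,0,0,0,0,0], "fingers": [0,0,0,0,0,0,0,0]}}

```text
clock: 9.45
eef_pos: [0.3212, 0.1203, 0.6844]
tool_rot: [2.747, -0.221, 1.475]
force: [-0.5, -0.5, -2.4]
finger_gap: 0.0281
grasp_force: 61.1
```

```bash
python3 -c "
from h import *
st()
for c in ('scene','top'):
  for k in range(3):
    grab_frame(c)
    print(c,[find(tip_of,q,c) for q in ('rotor','bore','fitted')])
"
```

```text
t 9.45 q [ 0.342 -0.119  0.78   2.021  0.02   2.057] p [0.3212 0.1203 0.6844] tilt 25.75 az 22.2 F [-0.5 -0.5 -2.4] g 0.0281
scene [[([0.5297, -0.1396, 0.0033], 0.75), ([0.578, 0.3601, 0.0029], 0.58)], [([0.584, -0.1155, 0.1067], 0.57)], [([0.4698, -0.1679, 0.1042], 0.57)]]
scene [[([0.5309, -0.1414, 0.0005], 0.92)], [([0.585, -0.1166, 0.1059], 0.38)], [([0.4744, -0.1679, 0.1044], 0.55)]]
scene [[([0.5311, -0.1405, 0.0005], 0.95)], [([0.5854, -0.1168, 0.1094], 0.48)], [([0.4692, -0.1663, 0.1059], 0.83), ([0.3617, 0.1378, 0.5985], 0.16)]]
top [[([0.5275, -0.1396, 0.003], 0.93)], [([0.5782, -0.1152, 0.1031], 0.38)], [([0.4711, -0.1699, 0.1033], 0.78)]]
top [[([0.5262, -0.1373, 0.0005], 0.92)], [([0.4712, 0.321, -0.0002], 0.41), ([0.5809, -0.118, 0.103], 0.36)], [([0.4714, -0.1707, 0.1035], 0.81)]]
top [[([0.5302, -0.1407, 0.0036], 0.75)], [([0.5809, -0.1149, 0.1055], 0.47)], [([0.4721, -0.1704, 0.1052], 0.72)]]
```

```bash
cat >> h.py <<'E'
def goal(p):
    s,Rt=st(); print("tool delta mm",(1e3*Rt.inv().apply(np.array(p)-s["eef_pos"])).round(1))
E
python3 -c "
from h import *
goal([.25,.235,.66])"
```

```text
t 10.65 q [ 0.342 -0.112  0.776  2.02   0.02   2.058] p [0.3251 0.1217 0.6805] tilt 25.17 az 22.3 F [ 0.5  0.1 -2.6] g 0.0286
tool delta mm [ 98.5 -95.6   7.2]
```

Call:
{"op": "step_arm", "data": {"translation": [[33,-32,3],[33,-32,2],[33,-32,2],[0,0,-50],[0,0,-50],[0,0,0],[0,0,0],[0,0,0]], "turn": [0,0,0,0,0,0,0,0], "fingers": [0,0,0,0,0,0,0,0]}}

```text
clock: 11.45
eef_pos: [0.2444, 0.195, 0.6914]
tool_rot: [2.715, -0.27, 1.493]
force: [-0.4, 0.5, -3.4]
finger_gap: 0.0283
grasp_force: 61.0
```

```bash
python3 -c "
from h import *
goal([.25,.235,.66])"
```

```text
t 11.45 q [ 0.838 -0.181  0.737  2.02  -0.181  2.502] p [0.2444 0.195  0.6914] tilt 28.66 az 26.0 F [-0.4  0.5 -3.4] g 0.0283
tool delta mm [ 30.5 -14.8  38.4]
```

```bash
python3 -c "
from h import *
goal([.34,0.,.68])"
```

```text
t 11.45 q [ 0.838 -0.181  0.737  2.02  -0.181  2.502] p [0.2444 0.195  0.6914] tilt 28.66 az 26.0 F [-0.4  0.5 -3.4] g 0.0283
tool delta mm [-183.2  116.7   10.3]
```

Call:
{"op": "step_arm", "data": {"translation": [[-36,23,3],[-37,24,2],[-37,24,2],[-37,23,2],[-36,23,1],[0,0,-40],[0,0,0],[0,0,0]], "turn": [0,0,0,0,0,0,0,0], "fingers": [0,0,0,0,0,0,0,0]}}

```text
clock: 12.25
eef_pos: [0.3018, 0.0595, 0.6937]
tool_rot: [2.698, -0.266, 1.494]
force: [-0.4, -0.2, -2.4]
finger_gap: 0.0286
grasp_force: 60.8
```

```bash
python3 -c "
from h import *
goal([.4896,-.1595,.2825])"
```

```text
t 12.25 q [ 0.009 -0.191  0.733  2.02   0.201  1.766] p [0.3018 0.0595 0.6937] tilt 29.36 az 24.6 F [-0.4 -0.2 -2.4] g 0.0286
tool delta mm [-304.8   37.3  397.5]
```

Call:
{"op": "step_arm", "data": {"translation": [[-28,3,36],[-28,3,36],[-28,3,36],[-28,3,36],[-28,4,36],[-28,4,36],[-28,4,36],[-28,3,36]], "turn": [0,0,0,0,0,0,0,0], "fingers": [0,0,0,0,0,0,0,0]}}

```text
clock: 13.05
eef_pos: [0.4385, -0.1003, 0.392]
tool_rot: [2.7, -0.266, 1.499]
force: [0.6, -0.5, -2.1]
finger_gap: 0.0288
grasp_force: 61.0
```

```bash
python3 -c "
from h import *
goal([.4896,-.1595,.2825])
s,Rt=st(); a=np.radians(25); xb=np.array([np.cos(a)*.866,np.sin(a)*.866,.5]); v=Rt.inv().apply(xb); print('xb in tool deg',np.degrees(np.arctan2(v[1],v[0])))"
```

```text
t 13.05 q [-0.471 -0.265 -0.166  1.337  0.395  1.299] p [ 0.4385 -0.1003  0.392 ] tilt 29.28 az 25.0 F [ 0.6 -0.5 -2.1] g 0.0288
tool delta mm [-82.3  11.  106. ]
t 13.05 q [-0.471 -0.265 -0.166  1.337  0.395  1.299] p [ 0.4385 -0.1003  0.392 ] tilt 29.28 az 25.0 F [ 0.6 -0.5 -2.1] g 0.0288
xb in tool deg 57.438796173326935
```

Call:
{"op": "step_arm", "data": {"translation": [[-27,4,35],[-27,4,35],[-28,3,36],[0,0,0],[0,0,0],[0,0,0],[0,0,0],[0,0,0]], "turn": [0,0,0,8,8,8,8,8], "fingers": [0,0,0,0,0,0,0,0]}}

```text
clock: 13.85
eef_pos: [0.4893, -0.1582, 0.2838]
tool_rot: [2.979, -0.486, 0.776]
force: [0.6, -0.6, -2.1]
finger_gap: 0.0282
grasp_force: 60.8
```

Call:
{"op": "step_arm", "data": {"translation": [[0,0,0],[0,0,0],[0,0,0],[0,0,0],[0,0,0],[0,0,0],[0,0,0],[0,0,0]], "turn": [7,7,0,0,0,0,0,0], "fingers": [0,0,0,0,0,0,0,0]}}

```text
clock: 14.65
eef_pos: [0.4888, -0.161, 0.2853]
tool_rot: [3.107, -0.511, 0.501]
force: [-0.3, -0.3, -2.3]
finger_gap: 0.0284
grasp_force: 61.0
```

```bash
cat > look.py <<'E'
import sys
from h import *
goal([.4896,-.1595,.2825])
s,Rt=st(); a=np.radians(25); xb=np.array([np.cos(a)*.866,np.sin(a)*.866,.5]); v=Rt.inv().apply(xb); print('xb in tool deg',np.degrees(np.arctan2(v[1],v[0])))
for k in range(2):
  im=grab_frame("wrist")
  for q in ("bore","rotor","fitted"): print(q,find(tip_of,q,"wrist"))
  for q in ("sleeve","tab","collar"):
    for l,p in find(tip_of,q,"wrist"): print(q,p,Rt.inv().apply(np.array(l)-s["eef_pos"]).round(4))
cv2.imwrite(sys.argv[1],im[:,:,::-1])
E
python3 look.py pics/w3.png
```

```text
t 14.65 q [-0.544 -0.151 -0.313  1.103  0.417  2.171] p [ 0.4888 -0.161   0.2853] tilt 29.34 az 24.6 F [-0.3 -0.3 -2.3] g 0.0284
tool delta mm [-0.2 -1.   3.1]
t 14.65 q [-0.544 -0.151 -0.313  1.103  0.417  2.171] p [ 0.4888 -0.161   0.2853] tilt 29.34 az 24.6 F [-0.3 -0.3 -2.3] g 0.0284
xb in tool deg 3.249150975500074
bore [([0.5875, -0.1172, 0.1098], 0.73)]
rotor []
fitted []
sleeve 0.56 [-0.0018 -0.0003  0.0875]
sleeve 0.24 [-0.0002  0.0024  0.0231]
tab 0.96 [0.0301 0.0008 0.0233]
tab 0.68 [ 0.2023 -0.2467  0.4352]
collar 0.77 [0.001  0.0006 0.0191]
bore [([0.5883, -0.1205, 0.1094], 0.53)]
rotor []
fitted []
sleeve 0.57 [-0.0028 -0.002   0.0881]
tab 0.82 [0.0336 0.0003 0.0277]
collar 0.79 [-0.0016  0.0008  0.0217]
```

View pics/w3.png

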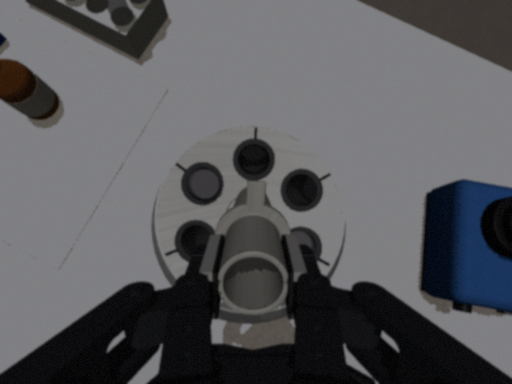

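The wrist view shows the bore to fill at (253,160) with its tick at (255,133), the cap to its left at (202,183), and the held sleeve's tab at (257,190) pointing the same way as the tick. I'll measure the bore mouth from its pixels.

```bash
cat > bore.py <<'E'
from h import *
def ray(cal,u,v,zp):
    M=cv2.Rodrigues(np.array(cal["rvec"],float))[0]; t=np.array(cal["tvec"]).ravel()
    d=M.T@np.linalg.inv(cal["K"])@[u,v,1.]; o=-M.T@t
    return o+d*(zp-o[2])/d[2]
def project(cal,P): return cv2.projectPoints(np.array(P,float).reshape(-1,3),np.array(cal["rvec"],float),np.array(cal["tvec"],float),np.array(cal["K"],float),None)[0][:,0]
if __name__=="__main__":
    st()
    cal=get_calibration("wrist"); im=cv2.imread("pics/w3.png")
    b=np.array([.5825,-.1165,.105]); z=np.array([-.453,-.211,.866]); print("pred",project(cal,[b,b-.065*z]))
    for l in outline_of("bore","wrist")[:2]:
        m=l["region"].astype(np.uint8); c=max(cv2.findContours(m,0,1)[0],key=cv2.contourArea)
        (u,v),ax,an=cv2.fitEllipse(c); print(l["p"],m.sum(),u,v,ax,ray(cal,u,v,.105).round(4))
    o=im[100:220,190:320]; cv2.imwrite("pics/c3.png",cv2.resize(o,None,fx=5,fy=5,interpolation=2))
E
python3 bore.py
```

```text
t 15.35 q [-0.544 -0.15  -0.313  1.103  0.417  2.171] p [ 0.4888 -0.1609  0.2852] tilt 29.34 az 24.7 F [-0.5  0.8 -3.6] g 0.0286
pred [[251.18129826 161.78900448]
 [251.25980912 150.78063641]]
0.68 31 246.7135009765625 171.0655975341797 (2.027710437774658, 4.320605278015137) [ 0.5706 -0.1171  0.105 ]
0.56 99 258.4058837890625 161.94309997558594 (17.25115394592285, 22.617860794067383) [ 0.5862 -0.1237  0.105 ]
```

View pics/c3.png

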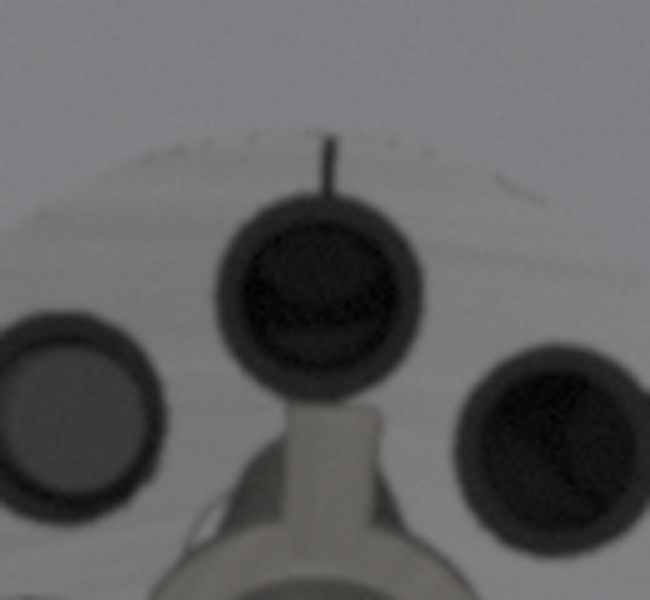

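The crop shows the ring centred at (320,298), tick from (328,193) to (330,137), and the neighbouring rings at (66,418) and (555,450). I'll fit the rotor pose to the three rings.

```bash
cat > fit.py <<'E'
from bore import *
from scipy.optimize import least_squares
cal=get_calibration("wrist"); s,Rt=st()
px=np.array([[320,298],[66,418],[555,450],[330,137]])/5-.4+[190,100]
def pts(q):
    P=[]
    for k in (0,60,-60):
        a=q[2]+np.radians(k); P.append([q[0]+.062*np.cos(a),q[1]+.062*np.sin(a),.105])
    P.append([q[0]+q[3]*np.cos(q[2]),q[1]+q[3]*np.sin(q[2]),.121]); return np.array(P)
r=least_squares(lambda q:(project(cal,pts(q))-px).ravel(),[.528,-.14,.43,.118])
q=r.x; print(q.round(4),np.degrees(q[2]),r.fun.round(2))
b=pts(q)[0]; zb=np.array([-.5*np.cos(q[2]),-.5*np.sin(q[2]),.75**.5]); xb=np.array([.75**.5*np.cos(q[2]),.75**.5*np.sin(q[2]),.5])
v=Rt.inv().apply(xb); print("bore",b.round(4),"xb in tool",np.degrees(np.arctan2(v[1],v[0])),"bore z in tool",Rt.inv().apply(zb).round(4),"b in tool mm",(1e3*Rt.inv().apply(b-s["eef_pos"])).round(1))
np.save("bore.npy",[b,xb,zb])
E
python3 fit.py
```

```text
t 15.4 q [-0.544 -0.151 -0.313  1.103  0.418  2.171] p [ 0.4888 -0.1609  0.2853] tilt 29.35 az 24.7 F [ 0.7  0.7 -2.9] g 0.0283
[ 0.5297 -0.143   0.4245  0.094 ] 24.32190883562282 [-0.11  0.21  0.28 -0.05 -0.28 -0.15  0.1   0.01]
bore [ 0.5862 -0.1175  0.105 ] xb in tool 3.8207790706367772 bore z in tool [-0.0112 -0.0036 -0.9999] b in tool mm [  4.5   1.5 209.4]
```

Call:
{"op": "step_arm", "data": {"translation": [[5.3,1.2,0],[0,0,20],[0,0,25],[0,0,25],[0,0,20],[0,0,14],[0,0,0],[0,0,0]], "turn": [2.7,0,0,0,0,0,0,0], "fingers": [0,0,0,0,0,0,0,0]}}

```text
clock: 16.2
eef_pos: [0.5397, -0.1383, 0.1974]
tool_rot: [3.134, -0.512, 0.447]
force: [-0.2, 0.4, -3.3]
finger_gap: 0.0283
grasp_force: 61.0
```

```bash
cat > rel.py <<'E'
from bore import *
import sys
s,Rt=st(); b,xb,zb=np.load("bore.npy")
v=Rt.inv().apply(xb); print("xb in tool deg",np.degrees(np.arctan2(v[1],v[0])).round(2),"zb",Rt.inv().apply(zb).round(4),"home TCP in tool mm",(1e3*Rt.inv().apply(b+.025*zb-s["eef_pos"])).round(1), "Ftool",Rt.inv().apply(s["force"]).round(1))
if len(sys.argv)>1:
  im=grab_frame("wrist"); cal=get_calibration("wrist")
  for q in ("tab","collar","bore"):
    for l,p in find(tip_of,q,"wrist")[:2]: print(q,p,l,(1e3*Rt.inv().apply(np.array(l)-s["eef_pos"])).round(1))
  cv2.imwrite(sys.argv[1],cv2.resize(im[120:330,110:400,::-1],None,fx=2.7,fy=2.7,interpolation=2))
E
python3 rel.py pics/w4.png
```

```text
t 16.2 q [-0.444 -0.08  -0.449  0.857  0.386  2.32 ] p [ 0.5397 -0.1383  0.1974] tilt 29.33 az 24.7 F [-0.2  0.4 -3.3] g 0.0283
xb in tool deg 1.13 zb [-0.0116 -0.0037 -0.9999] home TCP in tool mm [-1.1  0.4 80.5] Ftool [-1.6 -0.5  2.9]
tab 0.69 [0.577, -0.1235, 0.1912] [31.9  2.6 25. ]
collar 0.75 [0.5476, -0.135, 0.1784] [-1.8  0.3 20.8]
bore 0.4 [0.5784, -0.1243, 0.1931] [33.6  3.9 23.8]
```

View pics/w4.png

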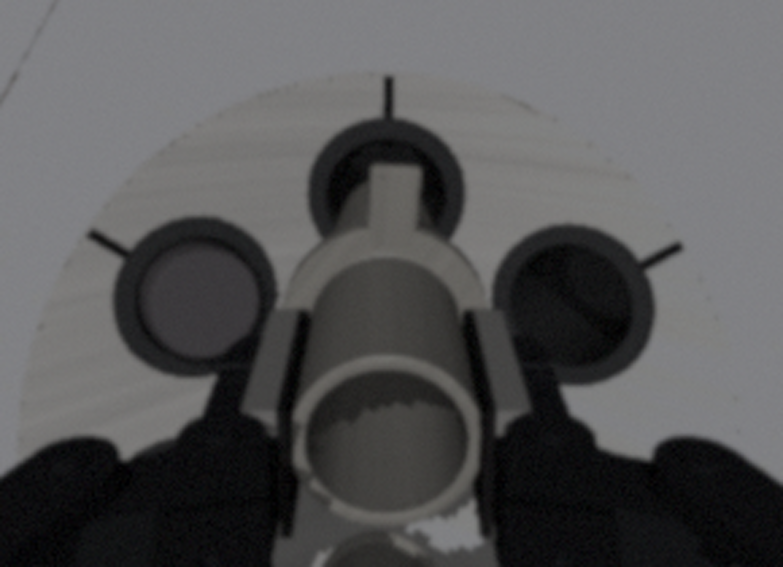

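The tab is at (395,165), the tick at (388,85) and the bore centre at about (387,190). They line up, with the tab about 2–3° off, so I turn back 2.4° and enter the free stretch.

Call:
{"op": "step_arm", "data": {"translation": [[0,0,8],[0,0,8],[0,0,8],[0,0,8],[0,0,8],[0,0,8],[0,0,7],[0,0,0]], "turn": [-2.4,0,0,0,0,0,0,0], "fingers": [0,0,0,0,0,0,0,0]}}

```text
clock: 17.2
eef_pos: [0.5647, -0.127, 0.1485]
tool_rot: [3.11, -0.511, 0.495]
force: [2.0, -0.5, -2.2]
finger_gap: 0.0284
grasp_force: 60.8
```

```bash
python3 rel.py
```

```text
t 17.2 q [-0.4   -0.025 -0.509  0.725  0.37   2.323] p [ 0.5647 -0.127   0.1485] tilt 29.33 az 24.7 F [ 2.  -0.5 -2.2] g 0.0284
xb in tool deg 3.53 zb [-0.0115 -0.0039 -0.9999] home TCP in tool mm [-1.1  0.2 24.4] Ftool [0.3 1.3 2.7]
```

Call:
{"op": "step_arm", "data": {"translation": [[0,0,0.6],[0,0,0.6],[0,0,0.5],[0,0,0.5],[0,0,0.5],[0,0,0.5],[0,0,0.5],[0,0,0.5]], "turn": [8.5,8.5,-8.5,-8.5,-8.5,-8.5,8.5,8.5], "fingers": [0,0,0,0,0,0,0,0]}}

```text
clock: 18.0
eef_pos: [0.5662, -0.1265, 0.146]
tool_rot: [3.113, -0.512, 0.488]
force: [0.8, -0.9, -2.3]
finger_gap: 0.0286
grasp_force: 60.9
```

```bash
python3 rel.py
```

```text
t 18.0 q [-0.398 -0.022 -0.512  0.716  0.369  2.332] p [ 0.5662 -0.1265  0.146 ] tilt 29.35 az 24.6 F [ 0.8 -0.9 -2.3] g 0.0286
xb in tool deg 3.19 zb [-0.0111 -0.003  -0.9999] home TCP in tool mm [-1.3 -0.  21.4] Ftool [-0.9  1.1  2.1]
```

Call:
{"op": "step_arm", "data": {"translation": [[0,0,0.5],[0,0,0.5],[0,0,0.5],[0,0,0.5],[0,0,0.5],[0,0,0.5],[0,0,0.5],[0,0,0.5]], "turn": [8.5,8.5,-8.5,-8.5,-8.5,-8.5,8.5,8.5], "fingers": [0,0,0,0,0,0,0,0]}}

```text
clock: 18.8
eef_pos: [0.568, -0.1257, 0.1425]
tool_rot: [3.113, -0.512, 0.489]
force: [-0.9, -0.4, -1.8]
finger_gap: 0.0285
grasp_force: 61.1
```

```bash
python3 rel.py
```

```text
t 18.8 q [-0.395 -0.018 -0.516  0.707  0.368  2.335] p [ 0.568  -0.1257  0.1425] tilt 29.36 az 24.6 F [-0.9 -0.4 -1.8] g 0.0285
xb in tool deg 3.2 zb [-0.011  -0.0032 -0.9999] home TCP in tool mm [-1.3  0.  17.5] Ftool [-1.8 -0.1  1. ]
```

Call:
{"op": "step_arm", "data": {"translation": [[-0.1,0,0.5],[-0.1,0,0.5],[-0.1,0,0.5],[-0.1,0,0.5],[-0.1,0,0.5],[-0.1,0,0.5],[-0.1,0,0.5],[-0.1,0,0.5]], "turn": [8.5,8.5,-8.5,-8.5,-8.5,-8.5,8.5,8.5], "fingers": [0,0,0,0,0,0,0,0]}}

```text
clock: 19.6
eef_pos: [0.5695, -0.1249, 0.1392]
tool_rot: [3.113, -0.513, 0.489]
force: [-0.1, 1.5, -0.8]
finger_gap: 0.0288
grasp_force: 61.3
```

```bash
python3 rel.py
```

```text
t 19.6 q [-0.393 -0.014 -0.521  0.697  0.368  2.336] p [ 0.5695 -0.1249  0.1392] tilt 29.43 az 24.6 F [-0.1  1.5 -0.8] g 0.0288
xb in tool deg 3.23 zb [-0.0097 -0.0033 -0.9999] home TCP in tool mm [-1.2  0.  13.8] Ftool [ 0.2 -1.4  1. ]
```

Call:
{"op": "step_arm", "data": {"translation": [[-0.1,0,0.5],[-0.1,0,0.5],[-0.1,0,0.5],[-0.1,0,0.5],[-0.1,0,0.5],[-0.1,0,0.5],[-0.1,0,0.5],[-0.1,0,0.5]], "turn": [8.5,8.5,-8.5,-8.5,-8.5,-8.5,8.5,8.5], "fingers": [0,0,0,0,0,0,0,0]}}

```text
clock: 20.4
eef_pos: [0.5711, -0.1242, 0.1359]
tool_rot: [3.112, -0.514, 0.49]
force: [0.5, 1.0, 0.0]
finger_gap: 0.0285
grasp_force: 61.3
```

```bash
python3 rel.py
```

```text
t 20.4 q [-0.391 -0.01  -0.525  0.688  0.369  2.338] p [ 0.5711 -0.1242  0.1359] tilt 29.5 az 24.7 F [0.5 1.  0. ] g 0.0285
xb in tool deg 3.26 zb [-0.0085 -0.0036 -1.    ] home TCP in tool mm [-1.   0.1 10. ] Ftool [ 0.8 -0.6  0.4]
```

Call:
{"op": "step_arm", "data": {"translation": [[-0.1,0,0.45],[-0.1,0,0.45],[-0.1,0,0.45],[-0.1,0,0.45],[-0.1,0,0.45],[-0.1,0,0.45],[-0.1,0,0.45],[-0.1,0,0.45]], "turn": [8.5,8.5,-8.5,-8.5,-8.5,-8.5,8.5,8.5], "fingers": [0,0,0,0,0,0,0,0]}}

```text
clock: 21.2
eef_pos: [0.5724, -0.1236, 0.1328]
tool_rot: [3.112, -0.515, 0.49]
force: [-0.7, 1.9, 0.7]
finger_gap: 0.0284
grasp_force: 61.5
```

```bash
python3 rel.py pics/w5.png
```

```text
t 21.2 q [-0.389 -0.007 -0.529  0.679  0.369  2.34 ] p [ 0.5724 -0.1236  0.1328] tilt 29.56 az 24.7 F [-0.7  1.9  0.7] g 0.0284
xb in tool deg 3.28 zb [-0.0074 -0.0037 -1.    ] home TCP in tool mm [-0.8  0.1  6.6] Ftool [ 0.6 -2.  -0.6]
tab 0.96 [0.6092, -0.1079, 0.1266] [31.6  2.8 25.1]
collar 0.8 [0.5822, -0.1212, 0.114] [-0.8  1.9 21.2]
```

View pics/w5.png

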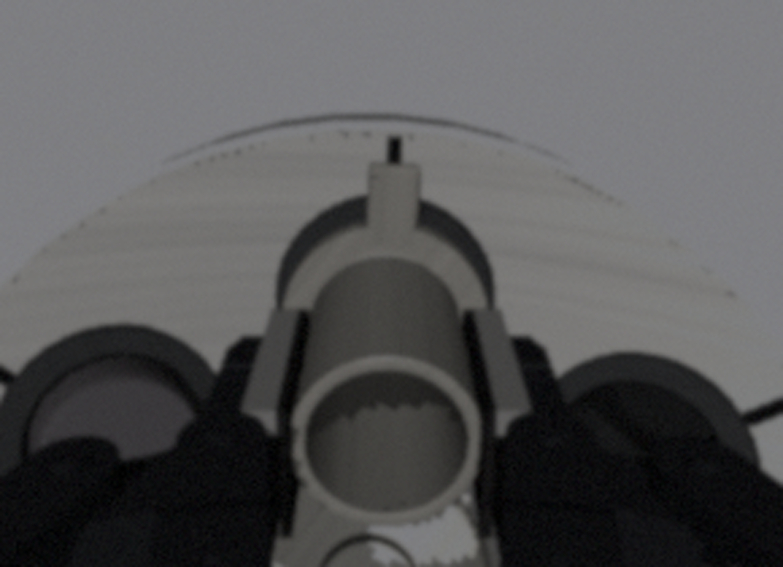

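The tab at (395,165) is in line with the tick at (394,150), and the sleeve hasn't slipped in the grip. About 6–7 mm remain.

Call:
{"op": "step_arm", "data": {"translation": [[-0.1,0,0.4],[-0.1,0,0.4],[-0.1,0,0.4],[-0.1,0,0.4],[-0.1,0,0.4],[-0.1,0,0.4],[-0.1,0,0.4],[-0.1,0,0.4]], "turn": [8.5,8.5,-8.5,-8.5,-8.5,-8.5,8.5,8.5], "fingers": [0,0,0,0,0,0,0,0]}}

```text
clock: 22.2
eef_pos: [0.5727, -0.1237, 0.1288]
tool_rot: [3.11, -0.513, 0.494]
force: [-0.5, 1.9, 4.2]
finger_gap: 0.0285
grasp_force: 61.7
```

```bash
python3 rel.py
```

```text
t 22.2 q [-0.388 -0.003 -0.534  0.671  0.367  2.337] p [ 0.5727 -0.1237  0.1288] tilt 29.45 az 24.6 F [-0.5  1.9  4.2] g 0.0285
xb in tool deg 3.48 zb [-0.0095 -0.0032 -0.9999] home TCP in tool mm [ 1. -0.  3.] Ftool [ 2.5 -1.8 -3.5]
```

Call:
{"op": "step_arm", "data": {"translation": [[0.3,0,0.4],[0.2,0,0.4],[0.2,0,0.4],[0,0,0.4],[0,0,0.4],[0,0,0.4],[0,0,0.4],[0,0,0.4]], "turn": [8.5,8.5,-8.5,-8.5,-8.5,-8.5,8.5,8.5], "fingers": [0,0,0,0,0,0,0,0]}}

```text
clock: 23.0
eef_pos: [0.5738, -0.1229, 0.1262]
tool_rot: [3.111, -0.512, 0.493]
force: [-11.2, 1.7, 10.5]
finger_gap: 0.0287
grasp_force: 62.8
```

```bash
python3 rel.py
```

```text
t 23.0 q [-3.85e-01  1.00e-03 -5.36e-01  6.66e-01  3.65e-01  2.34e+00] p [ 0.5738 -0.1229  0.1262] tilt 29.37 az 24.7 F [-11.2   1.7  10.5] g 0.0287
xb in tool deg 3.42 zb [-0.0109 -0.0036 -0.9999] home TCP in tool mm [1.1 0.3 0.1] Ftool [ -2.8  -6.4 -13.8]
```

Call:
{"op": "step_arm", "data": {"translation": [[0,-0.2,0.3],[0,-0.1,0.3],[0,0,0.3],[0,0,0.3],[0,0,0.3],[0,0,0.3],[0,0,0.3],[0,0,0.3]], "turn": [8.5,8.5,-8.5,-8.5,-8.5,-8.5,8.5,8.5], "fingers": [0,0,0,0,0,0,0,0]}}

```text
clock: 23.8
eef_pos: [0.5741, -0.1228, 0.1251]
tool_rot: [3.109, -0.511, 0.494]
force: [-14.6, 0.9, 18.2]
finger_gap: 0.0286
grasp_force: 65.7
```

```bash
python3 rel.py pics/w6.png
```

```text
t 23.8 q [-3.840e-01  1.000e-03 -5.380e-01  6.620e-01  3.630e-01  2.341e+00] p [ 0.5741 -0.1228  0.1251] tilt 29.33 az 24.5 F [-14.6   0.9  18.2] g 0.0286
xb in tool deg 3.47 zb [-0.0116 -0.0019 -0.9999] home TCP in tool mm [ 1.4  0.2 -1. ] Ftool [ -2.   -7.  -22.2]
tab 0.72 [0.6075, -0.0993, 0.1207] [33.2 -5.6 23.5]
collar 0.7 [0.5854, -0.1214, 0.1077] [ 0.8  3.5 20.5]
```

View pics/w6.png

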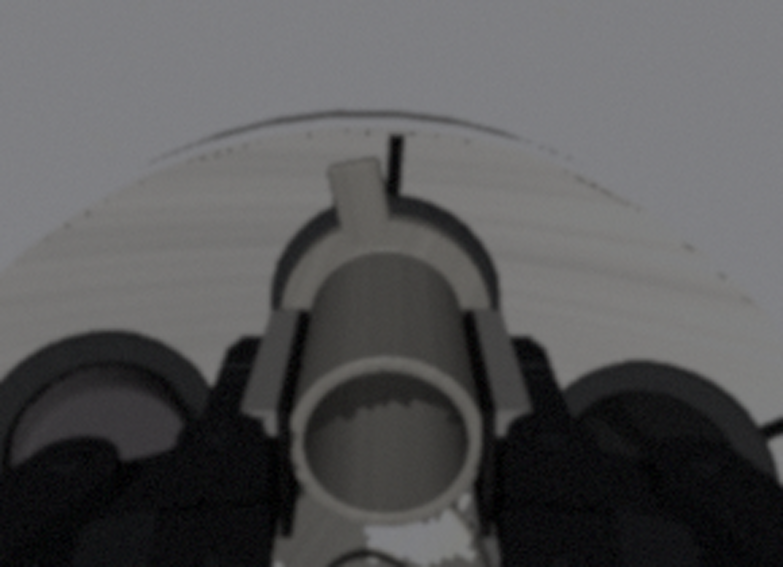

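The tab has now turned in the grip to (358,165), so the ring grips harder than the pads in twist. The pressing force of about 25 N is near what would spoil the grip ring. I'll ease the push first, then work out the remaining gap from the image edges.

Call:
{"op": "step_arm", "data": {"translation": [[0,0,-0.5],[0,0,-0.3],[0,0,0],[0,0,0],[0,0,0],[0,0,0],[0,0,0],[0,0,0]], "turn": [-8.5,-6,0,0,0,0,0,0], "fingers": [0,0,0,0,0,0,0,0]}}

```text
clock: 24.8
eef_pos: [0.575, -0.1229, 0.1256]
tool_rot: [2.967, -0.486, 0.788]
force: [-6.5, -1.2, 8.6]
finger_gap: 0.0288
grasp_force: 64.5
```

```bash
python3 rel.py; cat > gap.py <<'E'
from bore import *
from scipy.optimize import least_squares
s,Rt=st(); im=grab_frame("wrist"); cal=get_calibration("wrist"); g=cv2.GaussianBlur(im.mean(2).astype(np.float32),(3,3),0)
cv2.imwrite("pics/gap.png",im[:,:,::-1])
np.set_printoptions(linewidth=250)
for u in list(range(216,293,4)): print(u,g[185:235,u].astype(int))
print(cal["K"])
for q in ("tab","collar"):
    for l,p in find(tip_of,q,"wrist")[:2]: print(q,p,l,(1e3*Rt.inv().apply(np.array(l)-s["eef_pos"])).round(1))
E
python3 gap.py
```

```text
t 24.8 q [-3.840e-01  2.000e-03 -5.370e-01  6.610e-01  3.640e-01  2.082e+00] p [ 0.575  -0.1229  0.1256] tilt 29.43 az 24.4 F [-6.5 -1.2  8.6] g 0.0288
xb in tool deg 18.33 zb [-0.0092 -0.0041 -0.9999] home TCP in tool mm [ 0.5 -0.2 -1. ] Ftool [ -0.8  -2.  -10.7]
t 24.8 q [-3.840e-01  2.000e-03 -5.370e-01  6.610e-01  3.640e-01  2.082e+00] p [ 0.575  -0.1229  0.1256] tilt 29.43 az 24.4 F [-6.5 -1.2  8.6] g 0.0288
216 [120 119 118 118 117 117 117 117 115 114 114 113 114 114 113 112 112 114 116 117 117 116 115 114 109 101  89  76  63  52  43  38  35  33  34  35  37  39  44  51  58  65  72  77  81  83  85  86  82  75]
220 [121 120 119 118 117 117 118 117 117 116 115 114 114 114 113 113 112 112 112 111 106  95  78  59  43  36  34  34  33  35  37  43  50  60  71  80  87  90  92  92  92  92  93  94  94  95  95  94  86  70]
224 [121 121 120 119 118 117 117 118 118 117 116 115 114 115 114 112 106  95  76  56  42  35  33  34  35  37  42  50  60  71  81  88  92  93  93  94  94  95  96  97  97  97  96  95  94  92  90  87  78  64]
228 [120 120 120 120 119 118 117 117 117 117 117 115 113 108  98 
[... 2771 characters left out ...]
65]
288 [121 121 120 120 119 119 119 119 119 119 118 119 120 122 122 123 123 122 122 123 123 122 120 116 109  97  80  62  48  39  35  33  33  35  38  44  50  58  66  74  80  85  88  90  90  91  91  90  85  77]
292 [122 122 121 121 120 119 119 119 119 120 119 118 118 119 120 122 123 123 123 123 123 123 123 122 121 120 119 119 119 117 113 104  94  82  70  61  54  48  43  39  37  36  36  37  39  41  42  44  48  53]
[[309.64989556   0.         252.55788385]
 [  0.         309.64989556 190.60554222]
 [  0.           0.           1.        ]]
tab 0.75 [0.6021, -0.0953, 0.1189] [31.  -4.4 23.5]
tab 0.72 [0.582, -0.1152, 0.1087] [ 1.3 -3.9 19.4]
collar 0.75 [0.5824, -0.1168, 0.1072] [-0.2 -2.7 20.5]
```

```bash
cat > fit2.py <<'E'
from bore import *
from scipy.optimize import least_squares
s,Rt=st(); cal=get_calibration("wrist"); T=s["eef_pos"]; b,xb,zb=np.load("bore.npy")
ring=np.array([[216,212],[220,207.1],[224,203],[228,200.2],[256,193.1],[260,193.7],[272,197.6],[276,199.8],[280,202.5],[284,206.4],[288,211.2],[292,218.4]])
col=np.array([[216,226],[220,218.4],[224,213.4],[228,209.8],[256,201],[260,201.5],[272,205.6],[276,208.4],[280,211.7],[284,216],[288,223]])
th=np.linspace(-np.pi/2,np.pi/2,181)
def upper(c,r,u,hs,n):
    out=[]
    for h in hs:
        e1=np.cross(n,[0,1,0.]); e1/=np.linalg.norm(e1); e2=np.cross(n,e1)
        P=np.array(c)+h*n+r*(np.cos(th)[:,None]*e1*np.sign(e1@[1,0,0])+np.sin(th)[:,None]*e2)
        p=project(cal,Rt.apply(P)+T); o=np.argsort(p[:,0]); out.append(np.interp(u,p[o,0],p[o,1]))
    return np.min(out,0)
nb=-Rt.inv().apply(zb); nt=np.array([0,0,1.])
for R2 in (.024,):
    r=least_squares(lambda q:upper(q,R2,ring[:,0],[0],nb)-ring[:,1],[0,0,.026],x_scale=1e-3); J=np.linalg.inv(r.jac.T@r.jac)**.5 if 0 else np.sqrt(np.diag(np.linalg.inv(r.jac.T@r.jac)))
    print("ring",(1e3*r.x).round(2),"sd/px",(1e3*J).round(2),r.fun.round(2))
for hs in ([0],[0,-.005]):
    r=least_squares(lambda q:upper(q,.021,col[:,0],hs,nb)-col[:,1],[0,0,.025],x_scale=1e-3); print("collar",hs,(1e3*r.x).round(2),r.fun.round(2))
print("cam in tool",Rt.inv().apply(-cv2.Rodrigues(np.array(cal["rvec"],float))[0].T@np.array(cal["tvec"]).ravel()-T).round(3))
E
python3 fit2.py
```

```text
t 24.95 q [-3.840e-01  2.000e-03 -5.370e-01  6.610e-01  3.640e-01  2.082e+00] p [ 0.575  -0.1229  0.1256] tilt 29.43 az 24.4 F [-6.5 -0.8  9.6] g 0.0288
ring [-0.54 -0.13 28.52] sd/px [0.73 0.16 2.71] [ 0.08 -0.21  0.09 -0.04  0.19  0.08 -0.02 -0.03  0.07 -0.21 -0.14  0.12]
collar [0] [-0.11  0.06 22.55] [ 0.4  -0.45 -0.43 -0.4   0.34  0.35  0.38  0.03 -0.03  0.06 -0.25]
collar [0, -0.005] [-0.11  0.06 22.55] [ 0.4  -0.45 -0.43 -0.4   0.34  0.35  0.38  0.03 -0.03  0.06 -0.25]
cam in tool [ 0.076 -0.    -0.133]
```

Call:
{"op": "step_arm", "data": {"translation": [[0,0,0],[0,0,0],[0,0,0],[0,0,0],[0,0,0],[0,0,0],[0,0,0],[0,0,0]], "turn": [7,7,7,7,0,0,0,0], "fingers": [0,0,0,0,0,0,0,0]}}

```text
clock: 25.75
eef_pos: [0.5744, -0.1221, 0.1254]
tool_rot: [-3.042, -0.505, 0.228]
force: [-9.0, 1.1, 11.3]
finger_gap: 0.0288
grasp_force: 64.7
```

```bash
cat >> rel.py <<'E'
  g=im.mean(2); print("tab row165-185",[(int(np.argmax(np.convolve(np.abs(np.diff(g[r,215:300])),[1,1],'same')))+215) for r in ()]); 
E
python3 rel.py pics/w7.png; python3 - <<'E'
import sys; sys.path.insert(0,'.')
from h import *
im=grab_frame("wrist"); g=cv2.GaussianBlur(im.mean(2).astype(np.float32),(3,3),0)
np.set_printoptions(linewidth=250)
for v in range(176,202,4): print(v,g[v,225:285].astype(int))
E
```

```text
t 25.75 q [-3.840e-01  2.000e-03 -5.380e-01  6.620e-01  3.660e-01  2.574e+00] p [ 0.5744 -0.1221  0.1254] tilt 29.43 az 24.7 F [-9.   1.1 11.3] g 0.0288
xb in tool deg -9.86 zb [-0.0103 -0.0015 -0.9999] home TCP in tool mm [ 0.8  0.5 -1. ] Ftool [ -2.   -4.5 -13.6]
collar 0.56 [0.5835, -0.1183, 0.1081] [ 0.1  0.3 19.9]
collar 0.49 [0.6148, -0.0998, 0.0494] [ 2.1 -3.8 88.8]
tab row165-185 []
176 [122 122 122 122 122 122 123 122 122 123 123 121 115  97  66  35  17  16  34  67  98 116 121 122 122 122 122 122 122 122 122 122 122 122 122 122 122 121 121 121 121 121 120 121 121 121 121 121 120 120 120 120 120 120 120 120 120 120 121 121]
180 [123 123 122 122 122 122 121 120 118 114 111 108 105  97  83  70  63  64  70  77  86  93  96  97  96  94  91  94 103 113 118 119 120 120 120 120 120 121 121 120 121 121 121 121 121 121 121 122 122 121 121 122 122 122 121 121 121 121 121 121]
184 [118 118 118 118 118 118 117 114 106  98  94  95  95  96  96  96  97  98  98  98  98  98  96  94  94  92  88  83  88 102 114 119 119 119 119 119 119 119 119 119 120 120 120 121 120 121 121 121 121 121 121 122 1
[... 315 characters left out ...]
118 111 101  94  93  93  93  93  94  96  97  97  97  97  98  98  97  96  94  89  79  69  67  77  92 102 107 110 114 117 119 121 122 123 123 123 124 124 125 125 125 125 124 124 125 125 124 124 124 125 125 125]
196 [122 122 122 121 121 119 115 108  99  90  83  84  88  92  93  93  93  94  95  96  96  96  96  97  97  96  95  92  85  71  54  40  35  34  33  33  33  35  37  40  44  49  56  66  78  90 101 109 114 117 120 121 121 121 121 120 121 121 122 122]
200 [114 104  89  72  57  45  38  34  34  35  41  56  75  88  92  93  93  93  94  96  97  97  96  96  97  96  95  93  89  80  66  51  45  45  45  45  44  42  40  38  36  36  36  35  35  34  33  34  37  43  53  68  85 100 112 118 120 121 122 122]
```

The tab and tick now line up: tab axis extrapolates to column 241.9, tick at 241.7. Next a gentle twisted press to test whether the collar is seated hard.

Call:
{"op": "step_arm", "data": {"translation": [[0,0,0.1],[0,0,0.1],[0,0,0.1],[0,0,0.1],[0,0,0],[0,0,0],[0,0,0],[0,0,0]], "turn": [8.5,-8.5,-8.5,8.5,0,0,0,0], "fingers": [0,0,0,0,0,0,0,0]}}

```text
clock: 26.8
eef_pos: [0.574, -0.1221, 0.1248]
tool_rot: [-3.041, -0.503, 0.226]
force: [-11.9, 1.3, 13.8]
finger_gap: 0.0287
grasp_force: 65.5
```

```bash
python3 rel.py; cat > tab.py <<'E'
from bore import *
import sys
im=grab_frame("wrist"); g=cv2.GaussianBlur(im.mean(2).astype(np.float32),(3,3),0)
np.set_printoptions(linewidth=250)
for v in (176,184,188,200): print(v,g[v,225:285].astype(int))
for v in range(225,300,4): print(v,g[190:225,v].astype(int)) if v>258 else 0
E
python3 tab.py
```

```text
t 26.8 q [-3.840e-01  2.000e-03 -5.380e-01  6.620e-01  3.650e-01  2.575e+00] p [ 0.574  -0.1221  0.1248] tilt 29.36 az 24.7 F [-11.9   1.3  13.8] g 0.0287
xb in tool deg -9.94 zb [-0.0116 -0.0015 -0.9999] home TCP in tool mm [ 1.5  0.6 -1.3] Ftool [ -3.2  -5.6 -17. ]
176 [123 123 123 123 123 123 123 123 123 123 123 122 118 103  74  42  20  15  30  60  91 111 119 120 120 119 119 118 117 118 119 120 121 121 120 121 121 120 120 120 120 120 120 120 120 120 120 120 121 121 121 121 121 121 121 121 121 122 122 122]
184 [119 119 119 119 120 120 120 120 120 119 115 107  98  94  94  94  94  94  95  97  98  98  97  98  98  98  98  97  95  89  80  78  90 107 117 119 120 120 121 121 121 121 121 122 123 123 123 124 124 124 124 124 124 124 124 124 125 125 125 125]
188 [118 118 118 119 119 119 119 119 119 119 117 110  99  93  92  93  93  93  94  95  96  97  97  98  98  98  98  97  96  92  84  79  81  88  96 105 115 121 124 124 124 124 124 124 124 124 124 124 124 124 124 125 124 124 125 125 125 125 125 125]
200 [ 99  85  68  51  41  37  35  35  35  36  36  37  42  55  73  86  92  93  92  93  94  95  
[... 911 characters left out ...]
123 123 123 120 113  99  78  57  41  34  33  34  36  39  43  51  63  76  86  92  95  96  96  97  97  97  97  98  98]
285 [125 124 123 122 121 122 123 123 123 122 121 120 120 116 109  94  75  56  42  34  33  34  35  37  40  45  54  65  76  86  92  96  98  98  98]
289 [125 124 122 121 121 123 124 124 123 123 122 121 121 119 117 116 116 115 113 106  95  79  62  47  38  33  32  32  34  35  38  42  48  55  62]
293 [125 124 123 122 122 124 125 125 124 123 122 122 121 119 117 117 118 119 121 122 122 122 122 121 119 115 109 103  94  84  74  68  62  56  51]
297 [125 124 123 122 123 125 125 125 124 122 122 121 120 119 117 117 118 120 121 122 122 123 123 124 124 124 124 122 122 122 122 123 123 122 121]
```

```bash
python3 - <<'E'
from bore import *
now=grab_frame("wrist")[:,:,::-1]; cv2.imwrite("pics/now.png",now)
now=cv2.resize(now[120:330,110:400],None,fx=2.7,fy=2.7,interpolation=2)
L=[cv2.imread(f"pics/w{k}.png").mean(2).astype(np.float32) for k in (4,5,6,7)]+[now.mean(2).astype(np.float32)]
ref=L[0]
for name,(y0,y1,x0,x1) in dict(rimtop=(340,385,345,425),rimall=(340,480,320,450)).items():
    t=ref[y0:y1,x0:x1]
    for k,g in zip("4567n",L):
        m=cv2.matchTemplate(g[y0-15:y1+15,x0-12:x1+12],t,cv2.TM_CCOEFF_NORMED); _,v,_,(x,y)=cv2.minMaxLoc(m)
        f=0
        if 0<y<m.shape[0]-1: a,b,c=m[y-1,x],m[y,x],m[y+1,x]; f=(a-c)/(2*(a-2*b+c))
        print(name,k,"dy",round(y-15+f,2),"dx",x-12,round(v,3))
E
```

```text
rimtop 4 dy 0.01 dx 0 1.0
rimtop 5 dy 0.63 dx 0 0.996
rimtop 6 dy 1.36 dx -1 0.992
rimtop 7 dy 4.46 dx -2 0.988
rimtop n dy 3.24 dx -2 0.992
rimall 4 dy 0.0 dx 0 1.0
rimall 5 dy 0.5 dx 0 0.985
rimall 6 dy 0.87 dx -1 0.981
rimall 7 dy 4.23 dx 0 0.909
rimall n dy 2.97 dx 0 0.929
```

```bash
cat > fit3.py <<'E'
from bore import *
from scipy.optimize import least_squares
s,Rt=st(); cal=get_calibration("wrist"); T=s["eef_pos"]; b,xb,zb=np.load("bore.npy")
M=cv2.Rodrigues(np.array(cal["rvec"],float))[0]; t=np.array(cal["tvec"]).ravel()
Mc=M@Rt.as_matrix(); tc=M@T+t           # camera from tool
K=np.array(cal["K"])
def proj(P): p=(P@Mc.T+tc)@K.T; return p[:,:2]/p[:,2:]
def edges(g,c,r0,r1,angs,fall=True):
    out=[]
    for a in angs:
        d=np.array([np.cos(a),np.sin(a)]); rr=np.arange(r0,r1,.1); p=c+rr[:,None]*d
        v=cv2.remap(g,p[:,0].astype(np.float32),p[:,1].astype(np.float32),1).ravel()
        v=cv2.GaussianBlur(v[None],(0,0),5)[0]; dv=np.diff(v); out.append(p[np.argmax(dv)])   # dark->bright outwards
    return np.array(out)
def circ(q,n,m=720):
    e1=np.cross(n,[0,1,0.]);e1/=np.linalg.norm(e1);e2=np.cross(n,e1);th=np.linspace(0,2*np.pi,m)
    return proj(np.array([q[0],q[1],q[2]])+q[3]*(np.cos(th)[:,None]*e1+np.sin(th)[:,None]*e2))
def fit(E,n,z=None,r=None,q0=(0,0,.024,.0235)):
    def full(q): return [q[0],q[1],z if z else q[2],r if r else q[2]]
    def f(q):
        p=circ(full(q),n); c=p.mean(0); ap=np.arctan2(*(p-c).T[::-1]); rp=np.hypot(*(p-c).T); o=np.argsort(ap)
        return np.hypot(*(E-c).T)-np.interp(np.arctan2(*(E-c).T[::-1]),ap[o],rp[o],period=2*np.pi)
    R_=least_squares(f,[q0[0],q0[1],q0[3] if z else q0[2]],x_scale=1e-3,loss="soft_l1",f_scale=.3); return 1e3*R_.x,np.sqrt((R_.fun**2).mean())
# far view w3
R3=R.from_euler("xyz",[3.107,-.511,.501]); T3=np.array([.4888,-.161,.2853]); n3=-R3.inv().apply(zb); b3=R3.inv().apply(b-T3)
g=cv2.imread("pics/w3.png").mean(2).astype(np.float32)
E=edges(g,np.array([253.6,159.3]),15,27,np.radians(np.r_[140:265:5,285:400:5]))
print("far ring: x,y,R at z=%.1f"%(1e3*b3[2]),fit(E,n3,z=b3[2],q0=(b3[0],b3[1],0,.0235)))
nb=-Rt.inv().apply(zb)
g=cv2.imread("pics/now.png").mean(2).astype(np.float32)
c=np.array([252.6,233.]); ang=np.radians(np.r_[200:255:4,285:340:4]); En=edges(g,c,34,50,ang)
for zz in (.022,.024,.026): print("near ring z",zz,fit(En,nb,z=zz))
E
python3 fit3.py
```

```text
t 26.9 q [-3.830e-01  2.000e-03 -5.390e-01  6.620e-01  3.650e-01  2.575e+00] p [ 0.5739 -0.1221  0.1248] tilt 29.36 az 24.7 F [-13.1   1.5  13.2] g 0.0289
far ring: x,y,R at z=209.4 (array([ 4.73550081,  1.65465288, 23.3984524 ]), np.float64(0.14661809379529753))
near ring z 0.022 (array([ 3.5087254 ,  0.46789599, 22.93919388]), np.float64(1.3713807486464653))
near ring z 0.024 (array([ 2.57299273,  0.46714187, 23.23593274]), np.float64(1.3713807485868028))
near ring z 0.026 (array([ 1.63726006,  0.46638776, 23.53267161]), np.float64(1.3713807487013094))
```

Call:
{"op": "step_arm", "data": {"translation": [[0.3,0.1,0],[0.3,0.1,0],[0.2,0.1,0],[0,0,0.1],[0,0,0.1],[0,0,0.1],[0,0,0.1],[0,0,0]], "turn": [-8.5,-8.5,-8.5,8.5,8.5,8.5,0,0], "fingers": [0,0,0,0,0,0,0,0]}}

```text
clock: 27.7
eef_pos: [0.5746, -0.122, 0.1246]
tool_rot: [-3.041, -0.503, 0.226]
force: [-13.5, 0.9, 14.1]
finger_gap: 0.0285
grasp_force: 66.5
```

```bash
python3 rel.py pics/w8.png; python3 tab.py | head -4; python3 - <<'E'
import sys; sys.path.insert(0,'.')
from h import *
L=[cv2.imread(f"pics/w{k}.png").mean(2).astype(np.float32) for k in (4,7,8)]
t=L[0][340:385,345:425]
for g in L:
    m=cv2.matchTemplate(g[325:400,333:437],t,5); print(cv2.minMaxLoc(m)[3][1]-15)
E
```

```text
t 27.7 q [-0.383  0.003 -0.537  0.662  0.364  2.575] p [ 0.5746 -0.122   0.1246] tilt 29.33 az 24.7 F [-13.5   0.9  14.1] g 0.0285
xb in tool deg -9.93 zb [-0.0122 -0.0015 -0.9999] home TCP in tool mm [ 1.   0.5 -1.8] Ftool [ -4.5  -5.7 -18.1]
tab 0.65 [0.6102, -0.1016, 0.1203] [32.4 -9.6 23.8]
collar 0.91 [0.582, -0.1162, 0.1078] [-0.6 -2.1 19.2]
collar 0.34 [0.6141, -0.1041, 0.0501] [ 1.4  0.  86.2]
tab row165-185 []
176 [121 122 122 122 122 122 123 123 123 123 122 121 114  94  62  32  17  19  37  70 100 116 122 123 123 122 123 123 122 122 122 121 121 122 122 121 121 121 120 120 121 121 120 120 120 120 120 120 120 120 120 120 120 120 120 120 120 120 121 121]
184 [117 112 103  97  95  95  95  95  97  98  98  98  98  98  97  97  97  96  94  89  83  85  95 106 114 118 119 120 120 119 119 119 119 119 119 119 119 119 120 119 119 120 120 120 120 121 120 121 121 122 122 122 122 123 123 123 124 124 123 123]
188 [117 109  99  93  92  91  90  91  93  94  95  96  97  97  97  98  98  97  96  94  88  80  74  81  99 113 120 122 122 123 122 123 123 123 123 123 123 124 124 123 124 124 124 124 123 123 124 124 124 124 124 124 124 124 124 124 125 125 124 124]
200 [112 102  87  69  55  53  64  79  89  92  92  92  92  94  96  96  96  96  96  96  96  95  94  91  84  72  61  57  57  57  57  55  54  52  50  48  46  44  42  40  38  37  36  36  35  34  33  33  35  41  52  67  84  99 110 116 120 121 122 121]
0
4
6
```

Call:
{"op": "step_arm", "data": {"translation": [[0,0,-0.4],[0,0,-0.3],[0,0,0],[0,0,0],[0,0,0],[0,0,0],[0,0,0],[0,0,0]], "turn": [0,0,6,0,0,0,0,0], "fingers": [0,0,0,0,0,0.8,0.8,0.8]}}

```text
clock: 28.75
eef_pos: [0.5755, -0.1226, 0.124]
tool_rot: [-2.987, -0.49, 0.109]
force: [0.2, 0.3, -0.3]
finger_gap: 0.0681
grasp_force: 0.0
```

Call:
{"op": "step_arm", "data": {"translation": [[0,0,-10],[0,0,-20],[0,0,-25],[0,0,-25],[0,0,-10],[0,0,0],[0,0,0],[0,0,0]], "turn": [0,0,0,0,0,0,0,0], "fingers": [0.8,0.8,0.8,0.8,0.8,0.8,0.8,0.8]}}

```text
clock: 29.55
eef_pos: [0.5351, -0.1404, 0.2012]
tool_rot: [-2.984, -0.488, 0.107]
force: [-0.4, -0.4, -0.1]
finger_gap: 0.0679
grasp_force: 0.0
```

```bash
python3 rel.py; python3 - <<'E'
import sys; sys.path.insert(0,'.')
from bore import *
s,Rt=st(); im=grab_frame("wrist"); cal=get_calibration("wrist"); np.save("pics/cal9.npy",dict(s=s,cal=cal),allow_pickle=True)
cv2.imwrite("pics/w9n.png",im[:,:,::-1])
b,xb,zb=np.load("bore.npy"); c=project(cal,[b])[0].astype(int); print(c)
x0,y0=c[0]-75,max(c[1]-70,0); print(x0,y0)
cv2.imwrite("pics/w9.png",cv2.resize(im[y0:y0+140,x0:x0+150,::-1],None,fx=4.2,fy=4.2,interpolation=2))
for q in ("tab","collar","sleeve","bore","fitted"): print(q,find(tip_of,q,"wrist"))
E
```

```text
t 29.55 q [-0.453 -0.086 -0.444  0.871  0.388  2.61 ] p [ 0.5351 -0.1404  0.2012] tilt 29.27 az 24.8 F [-0.4 -0.4 -0.1] g 0.0679
xb in tool deg -16.01 zb [-1.350e-02 -7.000e-04 -9.999e-01] home TCP in tool mm [ 1.6  0.1 86.3] Ftool [-0.5  0.3 -0.2]
t 29.55 q [-0.453 -0.086 -0.444  0.871  0.388  2.61 ] p [ 0.5351 -0.1404  0.2012] tilt 29.27 az 24.8 F [-0.4 -0.4 -0.1] g 0.0679
[251 187]
176 117
tab [([0.6104, -0.1055, 0.1202], 0.96)]
collar [([0.5846, -0.118, 0.1086], 0.77)]
sleeve [([0.6149, -0.1057, 0.0514], 0.66)]
bore []
fitted [([0.4749, -0.1709, 0.1068], 0.77), ([0.5479, 0.2149, 0.0008], 0.69)]
```

View pics/w9.png

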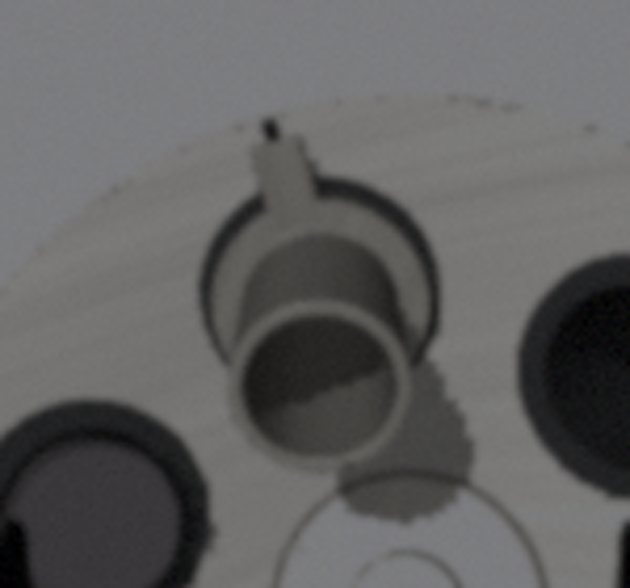

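The freed sleeve stands in the bore with its tab at (280,145) pointing at the tick at (270,128), and an even dark ring round the collar. I'll regrip freshly, centred on the bore axis, and do another round of good twists with a light press to make sure it's fully home.

Call:
{"op": "step_arm", "data": {"translation": [[0,0,0],[0,0,0],[1,0,10],[0,0,25],[0,0,25],[0,0,20],[0,0,8],[0,0,0]], "turn": [-8,-8,0,0,0,0,0,0], "fingers": [0.8,0.8,0.8,0.8,0.8,0.8,0.8,0.4]}}

```text
clock: 30.65
eef_pos: [0.5749, -0.1217, 0.1247]
tool_rot: [-3.136, -0.51, 0.422]
force: [0.2, -0.2, 0.8]
finger_gap: 0.0551
grasp_force: 0.0
```

Call:
{"op": "step_arm", "data": {"translation": [[0,0,0],[0,0,0],[0,0,0],[0,0,0],[0,0,0],[0,0,0],[0,0,0],[0,0,0]], "turn": [0,0,0,0,0,0,0,0], "fingers": [0,0,0,0,0,0,0,0]}}

```text
clock: 31.45
eef_pos: [0.5753, -0.122, 0.1277]
tool_rot: [-3.138, -0.514, 0.425]
force: [-5.0, 3.0, 4.0]
finger_gap: 0.0285
grasp_force: 59.3
```

```bash
python3 rel.py pics/w10.png; python3 tab.py|head -4
```

```text
t 31.45 q [-3.830e-01  1.000e-03 -5.330e-01  6.670e-01  3.650e-01  2.402e+00] p [ 0.5753 -0.122   0.1277] tilt 29.44 az 24.7 F [-5.  3.  4.] g 0.0285
xb in tool deg 0.01 zb [-0.0098 -0.0033 -0.9999] home TCP in tool mm [-1.1  0.3  0.5] Ftool [-0.9 -4.8 -5.1]
tab 0.81 [0.608, -0.1078, 0.1206] [27.6  0.6 23.7]
tab 0.58 [0.5284, -0.1414, -0.0009] [-107.4   -1.4   87.1]
collar 0.91 [0.5867, -0.1167, 0.1073] [ 0.9 -0.1 23.9]
tab row165-185 []
176 [119 119 120 119 119 119 119 119 119 118 118 118 119 120 119 119 118 118 118 120 120 119 119 115 100  71  40  20  19  37  69  98 114 119 119 120 120 120 120 120 120 119 119 119 120 120 120 120 120 120 120 119 119 119 120 120 121 121 121 121]
184 [115 115 115 115 115 115 116 116 115 115 115 116 116 116 116 116 116 115 110 102  95  92  92  91  90  90  90  91  91  92  93  95  96  96  95  94  93  92  96 106 113 116 117 117 117 116 116 117 117 118 117 117 117 117 117 117 117 117 118 118]
188 [115 115 115 115 115 115 115 115 115 115 115 116 116 116 116 116 116 113 106  96  90  90  90  90  90  91  92  93  94  94  94  95  95  95  94  93  90  87  92 103 113 116 117 117 117 117 117 117 117 117 117 117 117 117 117 117 117 118 118 118]
200 [118 118 117 114 108  99  87  74  64  54  46  39  35  33  32  32  33  34  41  55  73  85  89  90  90  90  92  93  93  94  94  94  94  94  93  91  84  69  48  32  28  30  32  33  36  43  52  65  78  91 103 112 117 119 120 120 120 121 121 121]
```

Call:
{"op": "step_arm", "data": {"translation": [[0,0,0.2],[0,0,0.2],[0,0,0.1],[0,0,0.1],[0,0,0.1],[0,0,0.1],[0,0,0.1],[0,0,0.1]], "turn": [8.5,8.5,-8.5,-8.5,-8.5,-8.5,8.5,8.5], "fingers": [0,0,0,0,0,0,0,0]}}

```text
clock: 32.5
eef_pos: [0.5761, -0.122, 0.128]
tool_rot: [-3.136, -0.515, 0.419]
force: [-9.8, 3.9, 11.8]
finger_gap: 0.0285
grasp_force: 60.7
```

```bash
python3 rel.py pics/w11.png; python3 tab.py|head -4;cat > rim.py <<'E'
from h import *
import sys
L=[cv2.imread(f"pics/w{k}.png").mean(2).astype(np.float32) for k in sys.argv[1:]]
t=L[0][340:385,345:425]
for g in L:
    m=cv2.matchTemplate(g[310:415,333:437],t,5); _,v,_,(x,y)=cv2.minMaxLoc(m); a,b,c=m[y-1,x],m[y,x],m[y+1,x]; print("rim dy",round(y-30+(a-c)/(2*(a-2*b+c)),2),x-12,round(v,3))
E
python3 rim.py 4 10 11
```

```text
t 32.5 q [-3.820e-01  2.000e-03 -5.330e-01  6.650e-01  3.660e-01  2.408e+00] p [ 0.5761 -0.122   0.128 ] tilt 29.53 az 24.6 F [-9.8  3.9 11.8] g 0.0285
xb in tool deg -0.27 zb [-0.0083 -0.0025 -1.    ] home TCP in tool mm [-2.   0.   0.4] Ftool [ -0.6  -7.6 -13.9]
tab 0.78 [0.6101, -0.1069, 0.1202] [28.5  0.2 25.1]
collar 0.59 [0.5832, -0.1186, 0.1075] [-3.3 -0.1 21.7]
collar 0.43 [0.528, -0.141, -0.0003] [-108.2   -1.8   86.1]
tab row165-185 []
176 [119 119 118 118 118 118 117 115 112 113 115 117 118 118 118 114 110 108 112 116 118 118 116 109  92  71  55  49  51  64  85 104 113 116 117 118 119 119 119 118 116 116 118 119 120 120 120 119 119 119 118 116 113 113 117 120 122 122 122 123]
184 [115 114 115 115 115 115 116 115 115 115 115 115 115 115 115 115 113 109 103  97  94  93  93  90  83  76  72  70  72  76  84  91  95  95  95  97 102 109 114 116 117 117 116 116 116 116 116 117 117 117 116 117 117 117 117 117 117 117 118 118]
188 [115 115 116 116 115 115 115 115 116 116 116 115 116 116 116 115 112 105  95  90  90  91  91  91  92  94  94  94  94  95  96  96  95  94  91  87  85  92 105 113 116 117 117 118 118 117 117 117 117 117 118 117 117 118 118 118 118 118 118 118]
200 [119 119 120 120 118 116 113 109 103  96  85  72  60  51  45  41  41  50  65  80  87  89  90  90  90  92  93  93  94  94  94  94  93  92  89  81  67  51  41  41  46  49  54  64  77  90 102 110 115 119 120 120 121 121 121 121 121 121 121 121]
rim dy 0.01 0 1.0
rim dy 13.63 -1 0.994
rim dy 16.91 -1 0.995
```

The sleeve turned fully with the tool (no slip) under 14 N and the tool gained only 0.1 mm, so the collar is on a hard stop. One more twisted press to confirm, then align.

Call:
{"op": "step_arm", "data": {"translation": [[-0.2,0,0.1],[-0.2,-0.1,0.1],[-0.2,-0.1,0.1],[-0.2,0,0.1],[-0.2,0,0.1],[0,0,0.1],[0,0,0],[0,0,0]], "turn": [8.5,8.5,-8.5,-8.5,-8.5,-8.5,8.5,8.5], "fingers": [0,0,0,0,0,0,0,0]}}

```text
clock: 33.55
eef_pos: [0.5745, -0.1225, 0.1266]
tool_rot: [-3.138, -0.513, 0.42]
force: [-19.6, -0.6, 15.5]
finger_gap: 0.0286
grasp_force: 62.4
```

```bash
python3 rel.py pics/w12.png; python3 tab.py|head -4; python3 rim.py 4 11 12
```

```text
t 33.55 q [-3.830e-01  1.000e-03 -5.360e-01  6.640e-01  3.640e-01  2.406e+00] p [ 0.5745 -0.1225  0.1266] tilt 29.38 az 24.5 F [-19.6  -0.6  15.5] g 0.0286
xb in tool deg -0.22 zb [-0.0109 -0.0016 -0.9999] home TCP in tool mm [0.2 0.3 0.1] Ftool [ -8.2  -7.5 -22.4]
tab 0.93 [0.6047, -0.0994, 0.12] [29.  -8.6 23.9]
tab 0.39 [0.5284, -0.1426, -0.0019] [-1.069e+02 -1.000e-01  8.730e+01]
collar 0.72 [0.5831, -0.1169, 0.1069] [-0.8 -1.5 22.1]
tab row165-185 []
176 [121 121 121 121 121 121 121 120 120 121 121 120 120 121 121 121 121 121 121 121 120 120 120 116  99  68  34  15  15  34  67  99 115 120 120 120 121 121 121 121 121 121 121 121 122 122 121 121 121 121 121 121 121 121 121 121 121 122 122 121]
184 [112 105  99  95  93  92  93  94  96  97  97  97  98  98  98  97  95  93  89  82  81  91 105 109  96  66  34  15  15  33  66  96 112 117 119 119 118 118 118 119 119 118 118 119 119 119 118 118 119 119 119 119 119 119 119 119 119 119 119 119]
188 [110 100  92  90  91  91  91  92  93  94  95  96  96  96  96  96  96  95  93  89  83  83  93 101  93  65  34  15  15  34  66  97 113 118 118 119 119 119 119 118 118 118 118 118 118 119 119 119 119 119 119 118 118 119 119 119 119 119 119 119]
200 [109 101  90  76  64  62  72  83  90  91  91  92  93  94  95  95  96  96  96  95  95  94  92  86  76  64  55  53  53  53  52  51  50  49  47  46  45  43  40  38  36  35  34  33  33  33  32  33  35  41  52  66  82  97 107 113 116 118 119 119]
rim dy 0.01 0 1.0
rim dy 16.91 -1 0.995
rim dy 3.02 -1 0.992
```

Call:
{"op": "step_arm", "data": {"translation": [[0,0,-0.5],[0,0,-0.4],[0,0,0],[0,0,0],[0,0,0],[0,0,0],[0,0,0],[0,0,0]], "turn": [0,0,7.5,7.5,0,0,0,0], "fingers": [0,0,0,0,0,0,0,0]}}

```text
clock: 34.6
eef_pos: [0.5743, -0.1223, 0.1266]
tool_rot: [-2.993, -0.493, 0.124]
force: [-7.6, 1.4, 7.0]
finger_gap: 0.0285
grasp_force: 61.2
```

```bash
python3 rel.py pics/w13.png; python3 tab.py|head -4; cp pics/now.png pics/x.png; python3 - <<'E'
from h import *
s=read_state(); cal=get_calibration("wrist"); im=grab_frame("wrist"); cv2.imwrite("pics/n13.png",im[:,:,::-1]); np.save("pics/n13.npy",np.r_[s["eef_pos"],s["tool_rot"]])
E
```

```text
t 34.6 q [-3.840e-01  1.000e-03 -5.360e-01  6.650e-01  3.650e-01  2.666e+00] p [ 0.5743 -0.1223  0.1266] tilt 29.4 az 24.7 F [-7.6  1.4  7. ] g 0.0285
xb in tool deg -15.14 zb [-1.090e-02 -3.000e-04 -9.999e-01] home TCP in tool mm [0.4 0.5 0.1] Ftool [-3.2 -3.7 -9.3]
tab 0.73 [0.6099, -0.1033, 0.1217] [ 30.9 -11.   24.1]
collar 0.83 [0.5824, -0.1173, 0.1093] [-0.6 -1.  19.7]
tab row165-185 []
176 [111 116 121 123 123 121 111  89  58  31  18  22  43  75 103 118 123 124 124 124 124 124 124 124 123 123 123 123 123 123 123 122 121 121 121 121 121 121 121 121 121 121 122 122 122 122 123 123 123 123 123 123 123 123 123 124 123 123 123 123]
184 [110 106 103 101  99  99  98  98  99 100 101 100  99  97  93  86  82  89 104 115 120 121 121 121 121 121 120 120 120 120 120 120 120 121 121 121 122 122 123 123 123 124 125 125 125 125 126 126 125 125 125 126 126 126 126 126 126 126 126 126]
188 [ 94  93  94  94  95  97  97  98  97  96  97  98  99  98  97  94  89  79  75  85 105 118 122 123 123 124 124 124 124 124 124 125 125 125 125 125 125 125 125 125 125 125 125 125 126 126 126 126 126 126 126 126 126 126 126 126 126 126 126 126]
200 [114 101  88  83  87  92  93  93  93  94  96  97  98  97  97  98  98  99  98  95  91  81  66  52  47  49  52  54  54  53  52  50  48  47  46  45  43  41  40  39  38  36  35  34  33  32  33  36  42  51  64  78  92 104 114 119 121 122 122 121]
```

Easing the command by 0.9 mm dropped the force from 22 to 9 N with no movement at all, so the collar is on its hard seat. Now I relax the load with small twists and set the tab.

Call:
{"op": "step_arm", "data": {"translation": [[0,0,-0.2],[0,0,-0.2],[0,0,0],[0,0,0],[0,0,0],[0,0,0],[0,0,0],[0,0,0]], "turn": [-7,7,4,0,0,0,0,0], "fingers": [0,0,0,0,0,0.8,0.8,0.8]}}

```text
clock: 35.7
eef_pos: [0.5749, -0.1228, 0.126]
tool_rot: [-2.959, -0.482, 0.049]
force: [-0.8, -0.3, -0.1]
finger_gap: 0.0683
grasp_force: 0.0
```

Call:
{"op": "step_arm", "data": {"translation": [[0,0,-10],[0,0,-20],[0,0,-25],[0,0,-25],[0,0,-20],[0,0,0],[0,0,0],[0,0,0]], "turn": [0,0,0,0,0,-8,-8,0], "fingers": [0.8,0.8,0.8,0.8,0.8,0.8,0.8,0.8]}}

```text
clock: 36.5
eef_pos: [0.53, -0.1432, 0.2138]
tool_rot: [-3.111, -0.512, 0.365]
force: [-0.2, 0.1, -0.3]
finger_gap: 0.0682
grasp_force: 0.0
```

```bash
python3 rel.py; cat > fin.py <<'E'
from bore import *
from scipy.optimize import least_squares
s,Rt=st(); im=grab_frame("wrist"); cal=get_calibration("wrist"); cv2.imwrite("pics/fin.png",im[:,:,::-1]); b,xb,zb=np.load("bore.npy"); yb=np.cross(zb,xb)
T=[];C=[];F=[]
for k in range(4):
    for q,L in (("tab",T),("collar",C),("sleeve",F)):
        for l,p in find(tip_of,q,"wrist")[:1]: L.append(l)
    grab_frame("wrist")
f=lambda L:[(np.round(1e3*np.array([(l-b)@xb,(l-b)@yb,(l-b)@zb]),1)).tolist() for l in np.array(L)]
print("tab (31,0,3)",f(T)); print("collar 0",f(C)); print("foot -65",f(F))
c=project(cal,[b+.031*xb+.003*zb,b+.055*xb])
print("tab,tick pred",c)
g=cv2.GaussianBlur(im.mean(2).astype(np.float32),(3,3),0); np.set_printoptions(linewidth=250)
u0=int(c[0][0])-25
for v in range(int(c[1][1])-8,int(c[0][1])+18,3): print(v,u0,g[v,u0:u0+50].astype(int))
E
python3 fin.py
```

```text
t 36.5 q [-0.463 -0.098 -0.428  0.901  0.391  2.373] p [ 0.53   -0.1432  0.2138] tilt 29.38 az 24.5 F [-0.2  0.1 -0.3] g 0.0682
xb in tool deg -2.95 zb [-0.011  -0.0012 -0.9999] home TCP in tool mm [ 2.000e-01 -1.000e-01  1.001e+02] Ftool [-0.3 -0.2  0.2]
t 36.5 q [-0.463 -0.098 -0.428  0.901  0.391  2.373] p [ 0.53   -0.1432  0.2138] tilt 29.38 az 24.5 F [-0.2  0.1 -0.3] g 0.0682
tab (31,0,3) [[31.5, -0.3, -3.8], [32.5, -0.0, -1.4], [31.3, -1.3, 1.2], [33.0, -2.5, 2.2]]
collar 0 [[-0.7, 0.5, 1.9], [-0.5, 1.2, 4.7], [-0.9, 1.3, 4.0], [-3.9, 0.6, 5.0]]
foot -65 [[-0.5, 1.6, -65.1], [-2.1, -0.2, -64.3], [-1.7, 0.8, -61.0], [-5.6, 1.1, -62.0]]
tab,tick pred [[249.9371617  149.00617403]
 [248.27324619 118.99455346]]
110 224 [124 124 123 124 124 124 124 124 124 123 123 124 124 124 124 123 124 124 124 124 124 124 124 124 124 124 124 124 124 124 124 124 124 124 124 124 124 124 123 123 123 124 124 124 125 124 123 124 124 125]
113 224 [123 123 123 124 124 124 124 124 124 124 124 124 124 124 124 124 124 124 124 124 124 124 124 123 123 124 124 124 124 124 124 124 124 124 124 124 124 124 124 124
[... 2911 characters left out ...]
2  82  92 107 115 119 120 120 120 120 120 120 120 120 121 121 120 120]
158 224 [118 118 117 118 118 118 118 118 118 118 118 118 118 117 115 112 106  98  89  82  78  80  85  89  91  91  92  93  94  94  92  86  75  64  62  67  74  82  92 101 109 114 117 119 120 121 121 120 120 120]
161 224 [118 118 118 118 118 118 118 117 116 115 109 100  88  74  62  52  44  40  40  43  52  66  79  87  90  91  93  93  93  93  92  87  75  61  49  43  40  38  37  39  45  55  67  81  95 106 113 116 118 118]
164 224 [115 115 115 115 116 115 113 108  96  79  61  47  41  41  48  57  67  75  81  84  87  89  90  90  89  90  91  92  92  92  92  91  91  90  89  86  82  78  71  63  54  46  39  36  40  50  67  85 100 111]
```

```bash
python3 -c "
from rig import *
print(job_done())"
```

```text
the job is handed in; nothing more can be done
None
```

The wide sleeve is in the bore straight across from the fitted one, and I handed the job in at about 37 s with the arm clear. The collar pressed against a hard stop and the tab is within about 2° of the tick. I could not read the grip ring's drag: the push briefly reached about 25 N, right at its 2.5 mm limit, so I can't rule out that it was spoilt.

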